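# Weigh the brass offcuts on the bench balance

## Robot

A 7-joint arm with a two-finger parallel gripper is mounted at the origin on the work surface. World frame = base frame: x ahead of the robot, y to its left, z up, the work surface at z = 0. Lengths are in m, angles in rad, forces in N, time in s.
With the tool pointing down it reaches from about 0.4 to 0.85 m from the base axis. Payload 4.5 kg.
Tool frame: the origin (TCP) lies between the finger pads; the fingertips stand r.tip_reach ahead of it and the grasp point (between the pads) lies 3 mm ahead of it (r.tip_reach is the distance from the TCP to the fingertips, in m); z points along the fingers, y is the line along which they close (so a half turn about z gives the same grasp; the last joint's range is limited). The gripper opens to 88 mm and grips with 3 to 60 N. Pads are 18 mm wide; open, the fingers measure 123 mm over their backs; the gripper's body (75 mm by 187 mm) begins 45 mm behind the grasp point.
Start: joints at [-1.174, 0.689, -0.195, 1.565, 0.157, 0.902, -0.215], TCP at [0.222, 0.584, 0.261] pointing down, gripper open.
Joint ranges: [-3.01, 3.01], [-0.46, 2.08], [-1.47, 1.51], [0.13, 2.56], [-1, 4.14], [0.04, 2.09], [-2.66, 2.66]. Speed limits (rad/s): [2.57, 2.57, 3.14, 3.14, 3.14, 3.14, 3.14].

## Interface

Orientations are given as a unit quaternion [x, y, z, w].
In Python, from plant import r gives the robot as it stands.
- The arm moves only by the tool step_arm, never from a script. Its argument "motion" is a list of rows, each an object with "dp": the shift along the tool's x, y, z in mm, a list of three; "twist": the turn, a rotation vector about the tool's x, y, z in rad, a list of three; "hand": the opening, from -1 (shut) to 1 (fully open). In form: [{"dp": [dx, dy, dz], "twist": [rx, ry, rz], "hand": hand}, ...]. A call has 1 to 5 rows; each row is the pose to reach, as a shift and turn from the pose commanded when the call began, along the tool's axes at that moment; what a row does not reach only later rows make up. A row lasts 1/8 s, in which the tool goes at most 62.5 mm and 10.7 degrees, less where a joint would pass 70% of its speed; a pose out of reach is approached as far as the arm can. A call with a gripper value outside its range is refused whole. The fingers move at their own pace and stop on an object; "force" is the grip in N (left out, the last holds). Time passes only in rows, so rows that repeat a pose let the fingers close. It gives the time, the measured TCP pose, the force, the opening and the grip force at its end, in the units of the state.
- r.get_state(): the state, without advancing time (a new reading comes with each control period).
- r.snapshot(name): name is "side" or "top"; returns a dict with "pixels" (480x640x3 uint8, red, green, blue), "depth" (480x640 float32, m along the optical axis (not along the pixel's ray), 0 where there is no reading), "fx", "fy", "cx", "cy" (pixels), "xyz" and "orientation" of the camera in the world. Camera axes: x right, y down, z forward; pixel columns grow to the right and rows downward; lengths in m; the calibration is good to about 2 mm. A picture is of the moment at which its call begins.
- r.finish_job(): hands the job in; it is judged then, once.
Trained networks look in the newest picture that a camera, given by its name, has taken for a name from the list of things; names that differ only in an ending like _2 or _b are one class to them, and where a whole thing is asked for, a point or a joint stands for the part that bears it (a point fixed in the world has none). Each returns a list of dicts, best first, with "score" (0 to 1); they miss things now and then, are a little off and sometimes report something else, mostly with a low value. They report only what shows in the picture. A call takes as long as a camera call. They do not tell look-alikes from the thing itself.
- r.search_frame(camera, thing): "at" ([x, y, z] in m, in the coordinates of the camera as it stood for that picture, good to about 4 mm: the middle of the surface that is visible of it).
The state is a dict: "clock": time; "q": joint angles; "qd": joint speeds; "joint_torque": joint torques, N m; "tool_pos": TCP position; "eef_rot": TCP orientation; "contact_force": force on the tool from outside, world axes, zero at the start; "moment": the same for the moment, N m; "opening": opening from 0.0 (shut) to 1.0 (fully open); "finger_force": force on a finger pad.
Only numpy, scipy, OpenCV 4.12 (cv2) and the standard library are available. Lean on these libraries where they do the work, as an engineer would, in place of code of your own. Each camera call takes 0.05 s, during which the arm holds its last target. There are 200 camera calls.

## Task

Weigh the loose brass offcuts together as one batch: free the balance by sliding its transport lock all the way to its left end, then lay every offcut on the weighing pan, well inside the rim and none on top of another, let go and leave the full batch to settle there for a couple of seconds. Then clear them all into the wooden tray and, with the pan empty, slide the transport lock fully back to its right end; never have an offcut on the pan while the balance is locked, and leave the teapot, steel block and hammer where they are.

Things in the scene. Friction and masses are not known exactly. Their poses are not given: they have to be found in the camera images.
- balance: Bench balance, fixed: grey and white housing 300 (x) x 210 (y) x 62 mm high, sloped display panel at its front (-x, towards the robot), square steel pan at the back. Flat white deck at z = 62 mm from x = -87 mm backwards. Origin: centre of its underside. Turned up to 17 degrees. Left and right are as seen from the robot: left is its +y.
- pan: Weighing pan, a rigid square steel plate on the balance, 180 (x) x 188 (y) mm, with a lip 4 mm wide standing 4 mm above the load surface all round (inside 172 x 180 mm). Fixed 56 mm behind the balance's centre. Origin: centre of the load surface, 78 mm above the bench and 16 mm above the deck; axes parallel to the balance's.
- lock (a joint): Transport lock slide, in m: 0 = against its right-hand (balance -y) stop, balance locked; 0.040 = against its left-hand (+y) stop, balance free. Starts at or within 5 mm of the locked stop. Slides along the balance's y axis, stays where it is left, needs about 1.5 N.
- lock_grip (a point): Point in the lock's grip, 12 mm above the deck (74 mm above the bench), moving with it. The grip is a black upright tab, 24 (balance x) x 12 (balance y, along the travel) mm, 22 mm tall over the deck, in a slot across the open deck between panel and pan; the pan's edge is 14 mm behind it. At lock 0 it is 60 mm in front and 20 mm right of the balance's centre.
- square_bar: Brass offcut (may be absent): solid square bar 60 (x) x 20 (y) x 20 (z) mm, about 200 g. Origin: its middle.
- flat_bar: Brass offcut (may be absent): solid flat bar 65 (x) x 30 (y) x 12 (z) mm, about 200 g. Origin: its middle.
- hex_stub: Brass offcut (may be absent): solid hexagonal stub standing on end, 27 mm across flats (one pair of flats faces its +y and -y), 31 mm across corners, 30 mm tall along z, about 160 g. Origin: its middle.
- square_tube: Brass offcut (may be absent): square tube 50 mm long (x), 26 x 26 mm outside, 4 mm wall, about 130 g. Origin: its middle. The offcuts start lying on the bench to the robot's left of the balance.
- tray: Loose open wooden tray, 220 (x) x 170 (y) x 30 mm high, walls and floor 6 mm thick, about 0.5 kg, on the bench to the robot's right of the balance, empty at the start. Origin: centre of its underside.
- teapot: Brown clay teapot, 95 mm tall, 108 mm across without spout and handle, beyond the balance. Not part of the job. Origin: centre of its underside.
- bench_block: Steel bench block 75 x 75 x 20 mm beyond the balance. Not part of the job. Origin: centre of its underside.
- hammer: Hammer 220 mm long lying beyond the balance and tray. Not part of the job. Origin: in its handle, near the middle of its length.
There are look-alikes about, which are no part of the job. Leave any black look-alike of the flat_bar alone. Leave any red look-alike of the square_bar alone.

How it is judged:
On the way, in this order (a step that is already met when the one before it is completed fails the run):
1. the transport lock is slid to its free (left) stop while the pan is empty (value of joint lock above 0.037 m), for 0.2 s.
2. all the offcuts lie together on the pan, released and at rest, for a second (x of square_bar in the frame of pan between -0.068 and 0.068 m and y of square_bar in the frame of pan between -0.072 and 0.072 m and z of square_bar in the frame of pan between 0.003 and 0.036 m and contact force between pan and square_bar above 0.2 N and contact force between the fingers and square_bar below 0.05 N and linear speed of each of square_bar, flat_bar, hex_stub, square_tube below 0.02 m/s and x of flat_bar in the frame of pan between -0.068 and 0.068 m and y of flat_bar in the frame of pan between -0.072 and 0.072 m and z of flat_bar in the frame of pan between 0.003 and 0.036 m and contact force between pan and flat_bar above 0.2 N and contact force between the fingers and flat_bar below 0.05 N and x of hex_stub in the frame of pan between -0.068 and 0.068 m and y of hex_stub in the frame of pan between -0.072 and 0.072 m and z of hex_stub in the frame of pan between 0.003 and 0.036 m and contact force between pan and hex_stub above 0.2 N and contact force between the fingers and hex_stub below 0.05 N and x of square_tube in the frame of pan between -0.068 and 0.068 m and y of square_tube in the frame of pan between -0.072 and 0.072 m and z of square_tube in the frame of pan between 0.003 and 0.036 m and contact force between pan and square_tube above 0.2 N and contact force between the fingers and square_tube below 0.05 N and value of joint lock above 0.034 m), for 1 s.
At the end, for the whole second after the job is handed in: Every offcut lies at rest in the tray (centre inside its walls, under 45 mm above its underside) and the lock is within 3 mm of its right stop. Before that: lock within 3 mm of its left stop, then all offcuts directly on the pan, centres 18 mm inside its lip, released and still for 1 s (x of square_bar in the frame of tray between -0.098 and 0.098 m and y of square_bar in the frame of tray between -0.074 and 0.074 m and z of square_bar in the frame of tray between 0.004 and 0.045 m and linear speed of each of square_bar, flat_bar, hex_stub, square_tube below 0.02 m/s and x of flat_bar in the frame of tray between -0.098 and 0.098 m and y of flat_bar in the frame of tray between -0.074 and 0.074 m and z of flat_bar in the frame of tray between 0.004 and 0.045 m and x of hex_stub in the frame of tray between -0.098 and 0.098 m and y of hex_stub in the frame of tray between -0.074 and 0.074 m and z of hex_stub in the frame of tray between 0.004 and 0.045 m and x of square_tube in the frame of tray between -0.098 and 0.098 m and y of square_tube in the frame of tray between -0.074 and 0.074 m and z of square_tube in the frame of tray between 0.004 and 0.045 m and value of joint lock below 0.003 m); the robot touches nothing.
It fails at once if an offcut rests on the pan while the transport lock is not at its free end (more than 6 mm from it) (value of joint lock below 0.034 m and (contact force between pan and square_bar above 0.3 N or contact force between pan and flat_bar above 0.3 N or contact force between pan and hex_stub above 0.3 N or contact force between pan and square_tube above 0.3 N)).
It fails at once if the teapot, steel block or hammer is moved more than 25 mm (distance of any of teapot, bench_block, hammer from where it was at the start of the episode above 0.025 m).
Of square_bar, flat_bar, hex_stub, square_tube only 3 to 4 are there at a start; the rules pass over those that are not, and their reading is None.
At some moment in a run one of square_bar, flat_bar, hex_stub, square_tube, tray may be knocked a few centimetres aside while the robot is not near it.
Once in a run the grip may slacken for a moment while it holds something.
It also fails if it takes over 210 s, if anything falls off the work surface, if the arm or the gripper's body presses on something with over 40 N, if the wrist force passes 120 N, or if a joint passes its speed limit or range.

## Working session

There is one attempt and no reset: what is moved stays moved. The work goes in short steps, Python scripts to look and compute and a tool call to move; the robot and the scene stay as the last step left them, time stands still between calls to the robot, and variables do not carry over. Pictures are saved under pics/ and viewed, at most 14 in all, crops included, and the job is handed in when it is done.

Besides the shell and the picture viewer there is one more tool, called after "Call:" as name(argument=value, ...), one argument or row to a line, values as JSON. step_arm: Moves the arm, as the interface text tells. Its arguments: {"type":"object","properties":{"motion":{"type":"array"},"force":{"type":"number"}},"required":["motion"]}

```bash
ls; mkdir -p pics
cat > h.py <<'E'
import numpy as np, cv2
from scipy.spatial.transform import Rotation as R
from plant import r
def snap(c,fn=None):
    s=r.snapshot(c)
    if fn: cv2.imwrite('pics/'+fn,s['pixels'][:,:,::-1])
    return s
def w(s,p): return R.from_quat(s['orientation']).apply(p)+np.array(s['xyz'])
def cloud(s):
    d=s['depth'];v,u=np.mgrid[:480,:640]
    p=np.stack([(u-s['cx'])/s['fx']*d,(v-s['cy'])/s['fy']*d,d],-1)
    return (p.reshape(-1,3)@R.from_quat(s['orientation']).as_matrix().T+np.array(s['xyz'])).reshape(480,640,3)
def pix(s,P):
    q=R.from_quat(s['orientation']).inv().apply(np.array(P)-np.array(s['xyz']))
    return q[0]/q[2]*s['fx']+s['cx'],q[1]/q[2]*s['fy']+s['cy']
E
python3 - <<'E'
from h import *
print(r.get_state(), r.tip_reach)
for c in ['top','side']:
    s=snap(c,c+'0.png'); print(c,s['xyz'],s['orientation'],s['fx'])
    for t in ['balance','pan','lock','lock_grip','square_bar','flat_bar','hex_stub','square_tube','tray']:
        for o in r.search_frame(c,t)[:3]:
            P=w(s,o['at']); print(t,round(o['score'],2),P.round(3),np.round(pix(s,P)))
E
```

```text
pics
{'clock': 0.0, 'q': array([-1.17419867,  0.68997943, -0.19452175,  1.5663499 ,  0.15730872,
        0.90249076, -0.21507365]), 'qd': array([ 0.00066968, -0.00128024,  0.00147197, -0.00141703,  0.00012331,
        0.00014387, -0.00177965]), 'joint_torque': array([ 1.28542357e-03, -5.27565801e+01, -1.26609385e+00, -1.53424805e+01,
       -5.24918328e-02,  6.54389980e-03,  1.54914937e-04]), 'tool_pos': array([0.22163779, 0.58374594, 0.25991147]), 'eef_rot': array([ 1.80345119e-01,  9.83602967e-01, -9.11794259e-04, -9.87107301e-05]), 'contact_force': array([ 0.30949086, -0.30046734,  0.18365631]), 'moment': array([0.03759704, 0.0293074 , 0.00893743]), 'finger_force': 0.0, 'opening': 0.997343532565448} 0.022
top [0.43757799 0.06014765 0.95649608] [ 0.70830176 -0.70089951  0.05272646 -0.06533312] 445.0780354982508
balance 0.78 [0.527 0.001 0.082] [352. 273.]
pan 0.93 [0.585 0.005 0.077] [350. 244.]
lock 0.71 [ 0.472 -0.021  0.067] [363. 302.]
lock 0.41 [0.547 0.384 0.028] [169. 264.]
lock_grip 0.78 [ 0.474 -0.021  0.063] [363. 301.]
square_bar 0.53 [0.481 0.187 0.025] [261. 297.]
squa
[... 286 characters left out ...]
273354 0.84236221 0.69674294] [-0.10078694  0.8934874  -0.43434779  0.05351876] 486.7915205981857
balance 0.87 [0.524 0.05  0.06 ] [349. 244.]
pan 0.7 [0.59  0.014 0.077] [323. 223.]
lock 0.61 [ 0.471 -0.017  0.07 ] [379. 225.]
lock_grip 0.44 [ 0.47  -0.017  0.071] [380. 224.]
square_bar 0.68 [0.479 0.194 0.02 ] [358. 309.]
square_bar 0.63 [0.529 0.268 0.019] [324. 334.]
flat_bar 0.95 [0.427 0.466 0.009] [361. 451.]
flat_bar 0.79 [0.441 0.374 0.016] [362. 393.]
flat_bar 0.58 [0.343 0.355 0.013] [424. 396.]
hex_stub 0.84 [0.544 0.393 0.026] [297. 388.]
hex_stub 0.41 [ 0.762 -0.255  0.023] [284. 174.]
square_tube 0.84 [0.431 0.274 0.03 ] [378. 342.]
tray 0.61 [ 0.516 -0.337  0.003] [377. 176.]
```

View pics/top0.png

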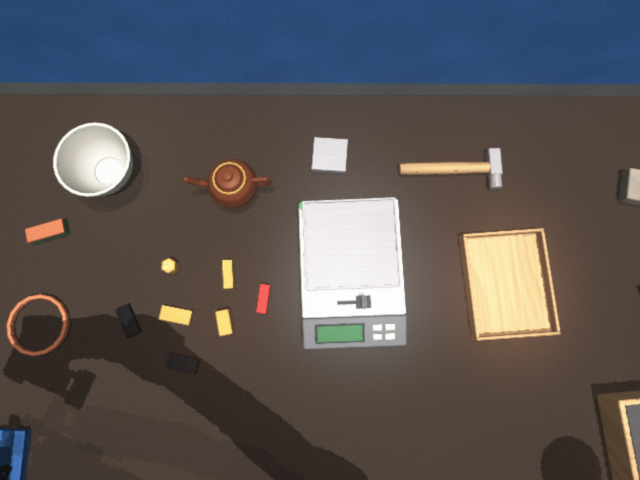

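Run:
```python
from h import *
s=snap('top'); C=cloud(s); im=s['pixels']
cv2.imwrite('pics/crop0.png',cv2.resize(im[240:400,90:300,::-1],None,fx=3.6,fy=3.6,interpolation=cv2.INTER_CUBIC))
# blobs on left bench
m=((C[...,2]>0.006)&(C[...,2]<0.06)&(C[...,1]>0.13)&(C[...,0]>0.25)&(s['depth']>0)).astype(np.uint8)
n,l,st,ce=cv2.connectedComponentsWithStats(m)
for i in range(1,n):
    if st[i,4]<60: continue
    k=l==i; P=C[k]; zt=np.percentile(P[:,2],90); T=P[P[:,2]>zt-.004]
    rc=cv2.minAreaRect((T[:,:2]*1000).astype(np.float32))
    print(ce[i].round(),st[i,4],'ztop',zt.round(3),np.round(rc[0]),np.round(rc[1]),round(rc[2],1),im[k].mean(0).round())
# pan & deck & tray
for nm,mm in [('pan',(abs(C[...,2]-.0785)<.0045)&(C[...,0]>.47)&(abs(C[...,1])<.13)),('hous',(C[...,2]>.055)&(C[...,2]<.09)&(abs(C[...,1])<.17)&(C[...,0]>.35)&(C[...,0]<.72)),('lock',(C[...,2]>.079)&(C[...,0]>.44)&(C[...,0]<.495)&(abs(C[...,1])<.06)),('tray',(C[...,2]>.024)&(C[...,2]<.04)&(C[...,1]<-.17)&(C[...,0]<.68))]:
    T=C[mm]; rc=cv2.minAreaRect((T[:,:2]*1000).astype(np.float32)); print(nm,len(T),np.round(rc[0]),np.round(rc[1]),round(rc[2],1),np.median(T[:,2]))
```

```text
[ 96. 162.] 2722 ztop 0.052 [773. 558.] [ 91. 134.] 56.4 [226. 223. 213.]
[122. 181.] 87 ztop 0.058 [720. 489.] [17. 91.] 52.1 [83. 81. 75.]
[234. 192.] 563 ztop 0.058 [702. 255.] [ 52. 159.] 0.2 [96. 56. 42.]
[ 47. 231.] 673 ztop 0.027 [620. 658.] [32. 82.] 17.7 [198. 124.  89.]
[170. 266.] 197 ztop 0.033 [546. 384.] [28. 27.] 64.6 [206. 186. 113.]
[228. 274.] 308 ztop 0.023 [530. 260.] [60. 20.] 5.0 [226. 201. 114.]
[263. 298.] 298 ztop 0.023 [479. 184.] [20. 59.] 84.2 [233.  93.  87.]
[ 37. 325.] 949 ztop 0.019 [419. 658.] [126. 125.] 20.1 [158. 101.  72.]
[128. 320.] 480 ztop 0.015 [430. 469.] [65. 32.] 26.2 [38. 35. 35.]
[176. 314.] 456 ztop 0.015 [443. 368.] [66. 30.] 79.6 [239. 210. 117.]
[225. 322.] 358 ztop 0.029 [429. 262.] [50. 27.] 12.1 [226. 199. 112.]
[182. 363.] 495 ztop 0.016 [345. 348.] [66. 30.] 76.7 [41. 37. 35.]
pan 7972 [575.   2.] [209. 188.] 2.8 0.07926239510656641
hous 13423 [542.   1.] [279. 206.] 2.8 0.07806242957152121
lock 83 [473. -22.] [23. 12.] 0.3 0.08503017800370449
tray 1803 [ 388. -394.] [552. 238.] 27.1 0.030296643630582043
```

View pics/crop0.png

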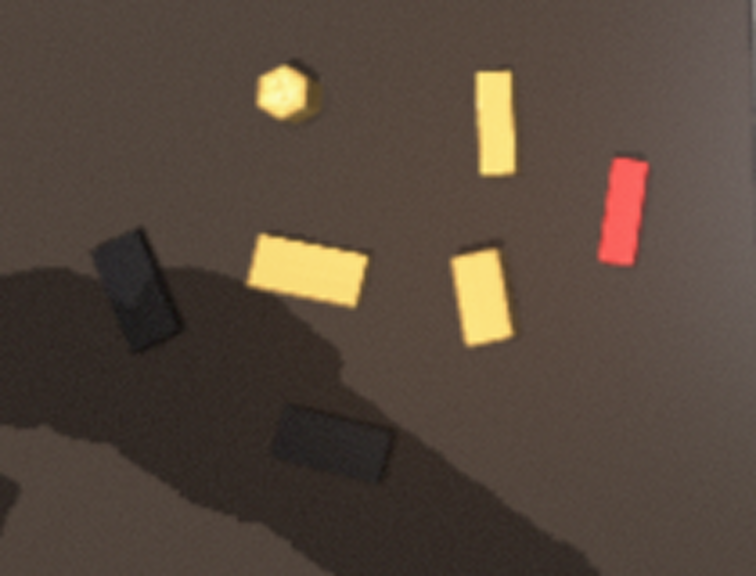

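Top view: the brass pieces are hex_stub (168,266), square_bar (228,274), flat_bar (175,315) and square_tube (224,322). The red bar (263,298) and the two black bars (128,320) and (182,363) are look-alikes, confirmed by colour in the crop. The lock is at (363,301), at its right end, and the tray is at (510,284).

```bash
cat >> h.py <<'E'
def plan(wps,start=None):
    """wps: list of (x,y,z mm, theta deg); theta = yaw of the gripped part's long axis (tool y at theta+90)"""
    st=r.get_state()
    Q=R.from_quat(st['eef_rot']); p=np.array(st['tool_pos'])*1000
    print('now',p.round(1),'grip',round(st['opening'],3),round(st['finger_force'],1),'t',st['clock'])
    for x in wps:
        t=np.radians(x[3]); q=R.from_quat([np.sin(-0)*0,1,0,0]); q=R.from_euler('z',t)*q
        d=Q.inv().apply(np.array(x[:3])-p); tw=(Q.inv()*q).as_rotvec()
        n=max(np.linalg.norm(np.array(x[:3])-p)/62.5,np.degrees(np.linalg.norm(tw))/10.7)
        print(x,'dp',d.round(0).astype(int).tolist(),'tw',tw.round(3).tolist(),'rows>=%.1f'%n)
        p=np.array(x[:3],float);Q=q
B=np.array([531.,1.]);BY=2.8
def pan(x,y):
    c,s=np.cos(np.radians(BY)),np.sin(np.radians(BY)); x=x+56
    return B[0]+c*x-s*y, B[1]+s*x+c*y
E
python3 - <<'E'
from h import *
st=r.get_state()
plan([(300,400,260,-10),(420,150,240,3),(473,-22,150,3),(473,-22,87,3),(471,20,87,3)])
s=r.snapshot('side'); C=cloud(s)
for nm,mm in [('hous',(C[...,2]>.058)&(C[...,2]<.09)&(abs(C[...,1])<.17)&(C[...,0]>.43)&(C[...,0]<.72)),('pan',(C[...,2]>.074)&(C[...,2]<.09)&(abs(C[...,1])<.17)&(C[...,0]>.485)&(C[...,0]<.72)),('lock',(C[...,2]>.078)&(C[...,0]>.44)&(C[...,0]<.485)&(abs(C[...,1])<.06))]:
    T=C[mm]; rc=cv2.minAreaRect((T[:,:2]*1000).astype(np.float32)); print(nm,len(T),np.round(rc[0]),np.round(rc[1]),round(rc[2],1),np.median(T[:,2]))
s=r.snapshot('top'); C=cloud(s)
M=(s['pixels'][...,0]>120)&(C[...,2]>-.01)&(C[...,2]<.05)&(C[...,1]<-.19)&(C[...,1]>-.5)&(C[...,0]>.36)&(C[...,0]<.66)
n,l,stt,ce=cv2.connectedComponentsWithStats(M.astype(np.uint8)); i=1+stt[1:,4].argmax(); T=C[l==i]
rc=cv2.minAreaRect((T[:,:2]*1000).astype(np.float32)); print('tray',np.round(rc[0]),np.round(rc[1]),rc[2])
E
```

```text
now [221.8 584.4 260.8] grip 0.999 0.0 t 1.05
(300, 400, 260, -10) dp [-139, -145, 1] tw [0.0, -0.0, -0.188] rows>=3.2
(420, 150, 240, 3) dp [-162, -225, 20] tw [0.0, 0.0, -0.227] rows>=4.4
(473, -22, 150, 3) dp [-44, -175, 90] tw [0.0, 0.0, 0.0] rows>=3.2
(473, -22, 87, 3) dp [0, 0, 63] tw [0.0, 0.0, 0.0] rows>=1.0
(471, 20, 87, 3) dp [0, 42, 0] tw [0.0, 0.0, 0.0] rows>=0.7
hous 7000 [554.   2.] [251. 212.] 1.7 0.07662713197054133
pan 4449 [587.   3.] [180. 193.] 2.8 0.07755699734587129
lock 58 [472. -19.] [24. 15.] 6.7 0.0834341527603028
tray [ 518. -337.] [231. 188.] 4.71934175491333
```

Call:
step_arm(
  motion=[
    {"dp": [-139,-145,1],"twist": [0,0,-0.188],"hand": 0},
    {"dp": [-139,-145,1],"twist": [0,0,-0.188],"hand": 0},
    {"dp": [-139,-145,1],"twist": [0,0,-0.188],"hand": 0},
    {"dp": [-139,-145,1],"twist": [0,0,-0.188],"hand": 0},
  ],
)

```text
clock: 1.65
tool_pos: [0.3025, 0.3948, 0.2597]
eef_rot: [0.09, 0.996, -0.002, 0.001]
contact_force: [-0.6, 1.1, 0.2]
opening: 0.566
finger_force: 0.0
```

Call:
step_arm(
  motion=[
    {"dp": [-162,-225,20],"twist": [0,0,-0.227],"hand": 0},
    {"dp": [-162,-225,20],"twist": [0,0,-0.227],"hand": 0},
    {"dp": [-162,-225,20],"twist": [0,0,-0.227],"hand": 0},
    {"dp": [-162,-225,20],"twist": [0,0,-0.227],"hand": 0},
    {"dp": [-162,-225,20],"twist": [0,0,-0.227],"hand": 0},
  ],
)

```text
clock: 2.28
tool_pos: [0.4222, 0.1472, 0.2396]
eef_rot: [-0.024, 1.0, -0.0, 0.0]
contact_force: [0.6, 0.8, -0.6]
opening: 0.504
finger_force: 0.0
```

Call:
step_arm(
  motion=[
    {"dp": [-44,-175,90],"twist": [0,0,0],"hand": 0},
    {"dp": [-44,-175,90],"twist": [0,0,0],"hand": 0},
    {"dp": [-44,-175,90],"twist": [0,0,0],"hand": 0},
    {"dp": [-44,-175,90],"twist": [0,0,0],"hand": 0},
    {"dp": [-44,-175,90],"twist": [0,0,0],"hand": 0},
  ],
)

```text
clock: 2.9
tool_pos: [0.4744, -0.0222, 0.1494]
eef_rot: [-0.026, 1.0, 0.001, 0.0]
contact_force: [0.5, 1.4, 0.2]
opening: 0.502
finger_force: 0.0
```

Call:
step_arm(
  motion=[
    {"dp": [1,1,40],"twist": [0,0,0],"hand": 0},
    {"dp": [1,1,61],"twist": [0,0,0],"hand": 0},
    {"dp": [1,1,61],"twist": [0,0,0],"hand": 0},
  ],
)

```text
clock: 3.28
tool_pos: [0.4725, -0.0189, 0.0885]
eef_rot: [-0.028, 1.0, 0.001, -0.0]
contact_force: [0.4, -0.1, -0.0]
opening: 0.499
finger_force: 0.0
```

Call:
step_arm(
  motion=[
    {"dp": [0,0,0],"twist": [0,0,0],"hand": -1},
    {"dp": [0,0,0],"twist": [0,0,0],"hand": -1},
    {"dp": [0,0,0],"twist": [0,0,0],"hand": -1},
    {"dp": [0,0,0],"twist": [0,0,0],"hand": -1},
  ],
  force=15,
)

```text
clock: 3.78
tool_pos: [0.4731, -0.0218, 0.0893]
eef_rot: [-0.026, 1.0, 0.0, 0.001]
contact_force: [-0.7, 0.8, 4.0]
opening: 0.138
finger_force: 15.0
```

Call:
step_arm(
  motion=[
    {"dp": [0,20,0],"twist": [0,0,0],"hand": -1},
    {"dp": [0,36,0],"twist": [0,0,0],"hand": -1},
    {"dp": [0,41,0],"twist": [0,0,0],"hand": -1},
    {"dp": [0,42,0],"twist": [0,0,0],"hand": -1},
    {"dp": [0,42,0],"twist": [0,0,0],"hand": -1},
  ],
)

```text
clock: 4.4
tool_pos: [0.4711, 0.018, 0.0893]
eef_rot: [-0.025, 1.0, -0.002, 0.0]
contact_force: [1.1, -4.5, 5.4]
opening: 0.138
finger_force: 15.0
```

Call:
step_arm(
  motion=[
    {"dp": [0,3,0],"twist": [0,0,0],"hand": -1},
    {"dp": [0,3,0],"twist": [0,0,0],"hand": -1},
    {"dp": [0,3,0],"twist": [0,0,0],"hand": -1},
  ],
)

```text
clock: 4.78
tool_pos: [0.471, 0.0181, 0.0892]
eef_rot: [-0.023, 1.0, -0.003, 0.0]
contact_force: [1.7, -10.9, 4.2]
opening: 0.134
finger_force: 15.0
```

Call:
step_arm(
  motion=[
    {"dp": [0,0,0],"twist": [0,0,0],"hand": -0.3},
    {"dp": [0,0,0],"twist": [0,0,0],"hand": -0.3},
    {"dp": [0,0,0],"twist": [0,0,0],"hand": -0.3},
    {"dp": [0,0,-60],"twist": [0,0,0],"hand": -0.3},
    {"dp": [0,0,-60],"twist": [0,0,0],"hand": -0.3},
  ],
)

```text
clock: 5.4
tool_pos: [0.472, 0.024, 0.1512]
eef_rot: [-0.026, 1.0, 0.001, 0.003]
contact_force: [0.3, 0.6, 0.0]
opening: 0.354
finger_force: 0.0
```

Run:
```python
from h import *
s=snap('side','a.png')
for t in ['lock_grip','square_bar']:
    for o in r.search_frame('side',t)[:3]: print(t,round(o['score'],2),w(s,o['at']).round(3))
plan([(500,140,150,4),(530,260,110,5),(530,260,27,5),(530,260,150,5)]+[(*pan(38,42),160,5),(*pan(38,42),105,5)])
```

```text
lock_grip 0.74 [0.469 0.022 0.071]
square_bar 0.9 [0.531 0.268 0.019]
square_bar 0.74 [0.479 0.194 0.021]
now [470.   23.2 148.4] grip 0.351 0.0 t 5.55
(500, 140, 150, 4) dp [-36, 115, -2] tw [0.0, -0.001, -0.017] rows>=1.9
(530, 260, 110, 5) dp [-38, 118, 40] tw [0.0, 0.0, -0.017] rows>=2.1
(530, 260, 27, 5) dp [0, 0, 83] tw [0.0, 0.0, 0.0] rows>=1.3
(530, 260, 150, 5) dp [0, 0, -123] tw [0.0, 0.0, 0.0] rows>=2.0
(np.float64(622.836086578679), np.float64(47.54173612912788), 160, 5) dp [-74, -220, -10] tw [0.0, 0.0, 0.0] rows>=3.7
(np.float64(622.836086578679), np.float64(47.54173612912788), 105, 5) dp [0, 0, 55] tw [0.0, 0.0, 0.0] rows>=0.9
```

Call:
step_arm(
  motion=[
    {"dp": [-74,233,20],"twist": [0,0,-0.034],"hand": 0},
    {"dp": [-74,233,38],"twist": [0,0,-0.034],"hand": 0},
    {"dp": [-74,233,38],"twist": [0,0,-0.034],"hand": 0},
    {"dp": [-74,233,38],"twist": [0,0,-0.034],"hand": 0},
    {"dp": [-74,233,38],"twist": [0,0,-0.034],"hand": 0},
  ],
)

```text
clock: 6.18
tool_pos: [0.5306, 0.2666, 0.1087]
eef_rot: [-0.047, 0.999, 0.002, -0.001]
contact_force: [-0.8, -0.7, 0.7]
opening: 0.502
finger_force: 0.0
```

Call:
step_arm(
  motion=[
    {"dp": [0,0,60],"twist": [0,0,0],"hand": 0},
    {"dp": [0,0,83],"twist": [0,0,0],"hand": 0},
    {"dp": [0,0,83],"twist": [0,0,0],"hand": 0},
  ],
)

```text
clock: 6.55
tool_pos: [0.5306, 0.2577, 0.0253]
eef_rot: [-0.043, 0.999, -0.002, -0.002]
contact_force: [-0.6, -0.2, -0.3]
opening: 0.502
finger_force: 0.0
```

Call:
step_arm(
  motion=[
    {"dp": [0,0,0],"twist": [0,0,0],"hand": -1},
    {"dp": [0,0,0],"twist": [0,0,0],"hand": -1},
    {"dp": [0,0,0],"twist": [0,0,0],"hand": -1},
    {"dp": [0,0,0],"twist": [0,0,0],"hand": -1},
  ],
  force=30,
)

```text
clock: 7.05
tool_pos: [0.5323, 0.2598, 0.0282]
eef_rot: [-0.043, 0.999, 0.0, 0.0]
contact_force: [-0.7, -0.7, 3.0]
opening: 0.223
finger_force: 30.0
```

Call:
step_arm(
  motion=[
    {"dp": [0,0,-60],"twist": [0,0,0],"hand": -1},
    {"dp": [0,0,-120],"twist": [0,0,0],"hand": -1},
    {"dp": [0,0,-123],"twist": [0,0,0],"hand": -1},
  ],
)

```text
clock: 7.42
tool_pos: [0.5344, 0.2611, 0.155]
eef_rot: [-0.043, 0.999, 0.002, 0.004]
contact_force: [-0.0, 0.6, -1.7]
opening: 0.22
finger_force: 30.0
```

Call:
step_arm(
  motion=[
    {"dp": [-74,-220,-10],"twist": [0,0,0],"hand": -1},
    {"dp": [-74,-220,-10],"twist": [0,0,0],"hand": -1},
    {"dp": [-74,-220,-10],"twist": [0,0,0],"hand": -1},
    {"dp": [-74,-220,-10],"twist": [0,0,0],"hand": -1},
    {"dp": [-74,-220,-10],"twist": [0,0,0],"hand": -1},
  ],
)

```text
clock: 8.05
tool_pos: [0.6253, 0.04, 0.1589]
eef_rot: [-0.039, 0.999, -0.002, -0.001]
contact_force: [-0.6, 0.5, -1.0]
opening: 0.225
finger_force: 30.0
```

Call:
step_arm(
  motion=[
    {"dp": [0,0,35],"twist": [0,0,0],"hand": -1},
    {"dp": [0,0,52],"twist": [0,0,0],"hand": -1},
    {"dp": [0,0,52],"twist": [0,0,0],"hand": -1},
  ],
)

```text
clock: 8.43
tool_pos: [0.6236, 0.0479, 0.1073]
eef_rot: [-0.044, 0.999, 0.0, -0.001]
contact_force: [-0.4, 0.7, -1.6]
opening: 0.224
finger_force: 30.0
```

Run:
```python
from h import *
s=snap('side','b.png')
for t in ['square_bar']:
    for o in r.search_frame('side',t)[:3]: print(t,round(o['score'],2),w(s,o['at']).round(3))
x,y=pan(38,42)
plan([(x,y,160,5),(520,190,150,12),(429,262,110,12),(429,262,27,12),(429,262,150,12),(500,100,165,12)]+[(*np.round(pan(38,-42)),165,12),(*np.round(pan(38,-42)),106,12)])
```

```text
square_bar 0.71 [0.602 0.053 0.089]
square_bar 0.62 [0.47  0.025 0.072]
square_bar 0.59 [0.482 0.193 0.021]
now [624.4  47.7 108.4] grip 0.22 30.0 t 8.525
(np.float64(622.836086578679), np.float64(47.54173612912788), 160, 5) dp [2, 0, -52] tw [0.0, -0.001, 0.0] rows>=0.8
(520, 190, 150, 12) dp [90, 151, 10] tw [0.0, 0.0, -0.122] rows>=2.8
(429, 262, 110, 12) dp [74, 89, 40] tw [0.0, 0.0, 0.0] rows>=2.0
(429, 262, 27, 12) dp [0, 0, 83] tw [0.0, 0.0, 0.0] rows>=1.3
(429, 262, 150, 12) dp [0, 0, -123] tw [0.0, 0.0, 0.0] rows>=2.0
(500, 100, 165, 12) dp [-36, -173, -15] tw [0.0, 0.0, 0.0] rows>=2.8
(np.float64(627.0), np.float64(-36.0), 165, 12) dp [-96, -159, 0] tw [0.0, 0.0, 0.0] rows>=3.0
(np.float64(627.0), np.float64(-36.0), 106, 12) dp [0, 0, 59] tw [0.0, 0.0, 0.0] rows>=0.9
```

View pics/b.png

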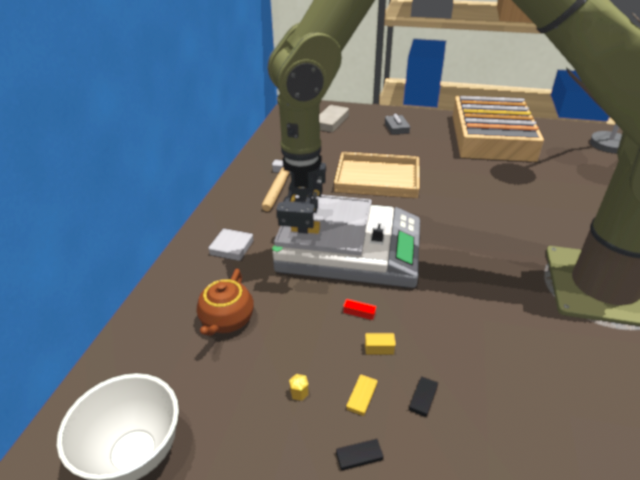

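The side picture shows the bar held just over the pan at (300,226). The tube (379,342), hex (299,387) and flat bar (362,394) have not moved. Releasing the bar and going for the tube.

Call:
step_arm(
  motion=[
    {"dp": [0,0,0],"twist": [0,0,0],"hand": -0.2},
    {"dp": [0,0,0],"twist": [0,0,0],"hand": -0.2},
    {"dp": [0,0,0],"twist": [0,0,0],"hand": -0.2},
    {"dp": [0,0,-52],"twist": [0,0,0],"hand": -0.2},
    {"dp": [0,0,-52],"twist": [0,0,0],"hand": -0.2},
  ],
)

```text
clock: 9.15
tool_pos: [0.6274, 0.0476, 0.1645]
eef_rot: [-0.043, 0.999, 0.001, 0.004]
contact_force: [-0.5, -1.0, -0.6]
opening: 0.401
finger_force: 0.0
```

Call:
step_arm(
  motion=[
    {"dp": [90,151,10],"twist": [0,0,-0.122],"hand": 0.1},
    {"dp": [90,151,10],"twist": [0,0,-0.122],"hand": 0.1},
    {"dp": [90,151,10],"twist": [0,0,-0.122],"hand": 0.1},
    {"dp": [90,151,10],"twist": [0,0,-0.122],"hand": 0.1},
  ],
)

```text
clock: 9.65
tool_pos: [0.5187, 0.1945, 0.1504]
eef_rot: [-0.108, 0.994, 0.001, -0.001]
contact_force: [0.5, -0.5, 0.3]
opening: 0.551
finger_force: 0.0
```

Call:
step_arm(
  motion=[
    {"dp": [74,89,40],"twist": [0,0,0],"hand": 0.1},
    {"dp": [74,89,40],"twist": [0,0,0],"hand": 0.1},
    {"dp": [74,89,40],"twist": [0,0,0],"hand": 0.1},
    {"dp": [74,89,40],"twist": [0,0,0],"hand": 0.1},
  ],
)

```text
clock: 10.15
tool_pos: [0.4323, 0.2603, 0.1105]
eef_rot: [-0.103, 0.995, -0.001, 0.0]
contact_force: [-0.2, -0.4, -0.5]
opening: 0.55
finger_force: 0.0
```

Run:
```python
from h import *
s=snap('side')
for t in ['square_bar','square_tube']:
    for o in r.search_frame('side',t)[:3]: print(t,round(o['score'],2),w(s,o['at']).round(3))
plan([(429,262,110,12),(429,262,27,12)])
```

```text
square_bar 0.74 [0.489 0.194 0.018]
square_bar 0.62 [0.62  0.057 0.096]
square_tube 0.68 [0.431 0.273 0.028]
now [433.2 259.7 110.9] grip 0.551 0.0 t 10.3
(429, 262, 110, 12) dp [4, 3, 1] tw [-0.001, 0.001, -0.005] rows>=0.1
(429, 262, 27, 12) dp [0, 0, 83] tw [0.0, 0.0, 0.0] rows>=1.3
```

Call:
step_arm(
  motion=[
    {"dp": [3,2,60],"twist": [0,0,0],"hand": 0.1},
    {"dp": [3,2,83],"twist": [0,0,0],"hand": 0.1},
    {"dp": [3,2,83],"twist": [0,0,0],"hand": 0.1},
  ],
)

```text
clock: 10.68
tool_pos: [0.4283, 0.2613, 0.0266]
eef_rot: [-0.103, 0.995, -0.001, -0.001]
contact_force: [0.1, -0.1, 0.6]
opening: 0.552
finger_force: 0.0
```

Call:
step_arm(
  motion=[
    {"dp": [0,0,0],"twist": [0,0,0],"hand": -1},
    {"dp": [0,0,0],"twist": [0,0,0],"hand": -1},
    {"dp": [0,0,0],"twist": [0,0,0],"hand": -1},
    {"dp": [0,0,0],"twist": [0,0,0],"hand": -1},
  ],
)

```text
clock: 11.18
tool_pos: [0.4288, 0.2629, 0.0288]
eef_rot: [-0.104, 0.995, 0.0, 0.001]
contact_force: [0.0, 0.1, 7.0]
opening: 0.292
finger_force: 29.9
```

Call:
step_arm(
  motion=[
    {"dp": [0,0,-60],"twist": [0,0,0],"hand": -1},
    {"dp": [0,0,-120],"twist": [0,0,0],"hand": -1},
    {"dp": [0,0,-133],"twist": [0,0,0],"hand": -1},
    {"dp": [0,0,-133],"twist": [0,0,0],"hand": -1},
  ],
)

```text
clock: 11.68
tool_pos: [0.4282, 0.2625, 0.1611]
eef_rot: [-0.104, 0.995, 0.0, 0.001]
contact_force: [-0.4, -0.9, -2.1]
opening: 0.293
finger_force: 29.9
```

Call:
step_arm(
  motion=[
    {"dp": [-33,-173,-10],"twist": [0,0,0],"hand": -1},
    {"dp": [-33,-173,-10],"twist": [0,0,0],"hand": -1},
    {"dp": [-33,-173,-10],"twist": [0,0,0],"hand": -1},
    {"dp": [-33,-173,-10],"twist": [0,0,0],"hand": -1},
    {"dp": [-33,-173,-10],"twist": [0,0,0],"hand": -1},
  ],
)

```text
clock: 12.3
tool_pos: [0.495, 0.1005, 0.1691]
eef_rot: [-0.104, 0.995, 0.0, -0.002]
contact_force: [0.2, 1.1, -1.2]
opening: 0.296
finger_force: 30.0
```

Call:
step_arm(
  motion=[
    {"dp": [-96,-159,0],"twist": [0,0,0],"hand": -1},
    {"dp": [-96,-159,0],"twist": [0,0,0],"hand": -1},
    {"dp": [-96,-159,0],"twist": [0,0,0],"hand": -1},
    {"dp": [-96,-159,0],"twist": [0,0,0],"hand": -1},
    {"dp": [-96,-159,0],"twist": [0,0,0],"hand": -1},
  ],
)

```text
clock: 12.92
tool_pos: [0.6218, -0.0328, 0.1696]
eef_rot: [-0.105, 0.994, 0.001, -0.001]
contact_force: [-0.2, 0.1, -1.0]
opening: 0.289
finger_force: 30.0
```

Run:
```python
from h import *
s=snap('side')
for t in ['square_bar','square_tube','hex_stub','flat_bar']:
    for o in r.search_frame('side',t)[:3]: print(t,round(o['score'],2),w(s,o['at']).round(3))
x,y=np.round(pan(38,-42))
plan([(x,y,106,12),(x,y,165,12),(560,140,150,0),(546,383,120,0),(546,383,30,0),(546,383,165,0),(560,140,170,0)]+[(*np.round(pan(-44,-40)),170,0),(*np.round(pan(-44,-40)),109,0)])
```

```text
square_bar 0.7 [0.642 0.061 0.095]
square_bar 0.7 [0.479 0.191 0.021]
square_tube 0.67 [0.544 0.391 0.03 ]
square_tube 0.42 [0.714 0.278 0.058]
square_tube 0.41 [ 0.631 -0.018  0.158]
hex_stub 0.6 [0.544 0.392 0.027]
flat_bar 0.87 [0.342 0.357 0.012]
flat_bar 0.79 [0.427 0.468 0.008]
flat_bar 0.73 [0.442 0.374 0.012]
now [622.2 -33.7 170.7] grip 0.293 30.0 t 13.175
(np.float64(627.0), np.float64(-36.0), 106, 12) dp [-4, -3, 65] tw [0.001, -0.001, 0.002] rows>=1.0
(np.float64(627.0), np.float64(-36.0), 165, 12) dp [0, 0, -59] tw [0.0, 0.0, 0.0] rows>=0.9
(560, 140, 150, 0) dp [29, 186, 15] tw [0.0, 0.0, 0.209] rows>=3.0
(546, 383, 120, 0) dp [14, 243, 30] tw [0.0, 0.0, 0.0] rows>=3.9
(546, 383, 30, 0) dp [0, 0, 90] tw [0.0, 0.0, 0.0] rows>=1.4
(546, 383, 165, 0) dp [0, 0, -135] tw [0.0, 0.0, 0.0] rows>=2.2
(560, 140, 170, 0) dp [-14, -243, -5] tw [0.0, 0.0, 0.0] rows>=3.9
(np.float64(545.0), np.float64(-38.0), 170, 0) dp [15, -178, 0] tw [0.0, 0.0, 0.0] rows>=2.9
(np.float64(545.0), np.float64(-38.0), 109, 0) dp [0, 0, 61] tw [0.0, 0.0, 0.0] rows>=1.0
```

Call:
step_arm(
  motion=[
    {"dp": [-2,-2,45],"twist": [0,0,0],"hand": -1},
    {"dp": [-2,-2,62],"twist": [0,0,0],"hand": -1},
    {"dp": [-2,-2,62],"twist": [0,0,0],"hand": -1},
  ],
)

```text
clock: 13.55
tool_pos: [0.6246, -0.0365, 0.1081]
eef_rot: [-0.104, 0.995, 0.0, -0.001]
contact_force: [1.2, 0.9, -1.6]
opening: 0.289
finger_force: 30.0
```

Call:
step_arm(
  motion=[
    {"dp": [0,0,0],"twist": [0,0,0],"hand": -0.1},
    {"dp": [0,0,0],"twist": [0,0,0],"hand": -0.1},
    {"dp": [0,0,0],"twist": [0,0,0],"hand": -0.1},
    {"dp": [0,0,-56],"twist": [0,0,0],"hand": -0.1},
    {"dp": [0,0,-60],"twist": [0,0,0],"hand": -0.1},
  ],
)

```text
clock: 14.18
tool_pos: [0.6278, -0.0365, 0.1727]
eef_rot: [-0.104, 0.995, 0.0, 0.004]
contact_force: [1.6, -0.2, -0.7]
opening: 0.451
finger_force: 0.0
```

Call:
step_arm(
  motion=[
    {"dp": [29,186,15],"twist": [0,0,0.209],"hand": 0.2},
    {"dp": [29,186,15],"twist": [0,0,0.209],"hand": 0.2},
    {"dp": [29,186,15],"twist": [0,0,0.209],"hand": 0.2},
    {"dp": [29,186,15],"twist": [0,0,0.209],"hand": 0.2},
    {"dp": [29,186,15],"twist": [0,0,0.209],"hand": 0.2},
  ],
)

```text
clock: 14.8
tool_pos: [0.5584, 0.1384, 0.1535]
eef_rot: [0.0, 1.0, -0.001, -0.0]
contact_force: [0.6, -0.8, 0.2]
opening: 0.602
finger_force: 0.0
```

Run:
```python
from h import *
s=snap('top','c.png'); C=cloud(s); im=s['pixels']
hsv=cv2.cvtColor(im,cv2.COLOR_RGB2HSV)
m=((hsv[...,0]>15)&(hsv[...,0]<32)&(hsv[...,1]>80)&(hsv[...,2]>110)&(C[...,1]>-.12)&(C[...,0]<.7)&(C[...,2]<.13)).astype(np.uint8)
n,l,st,ce=cv2.connectedComponentsWithStats(m)
for i in range(1,n):
    if st[i,4]<60: continue
    P=C[l==i]; zt=np.percentile(P[:,2],90); T=P[P[:,2]>zt-.004]
    rc=cv2.minAreaRect((T[:,:2]*1000).astype(np.float32)); print(ce[i].round(),st[i,4],zt.round(3),np.round(rc[0]),np.round(rc[1]),round(rc[2],1))
plan([(546,383,120,0)])
```

```text
[327. 206.] 147 0.101 [656.  51.] [30. 18.] 0.4
[371. 223.] 349 0.107 [625. -36.] [50. 24.] 11.9
[168. 266.] 175 0.033 [546. 384.] [29. 27.] 5.7
[175. 315.] 523 0.015 [443. 368.] [66. 30.] 79.5
now [558.8 137.1 153.5] grip 0.601 0.0 t 14.85
(546, 383, 120, 0) dp [14, 246, 33] tw [-0.002, 0.0, -0.003] rows>=4.0
```

View pics/c.png

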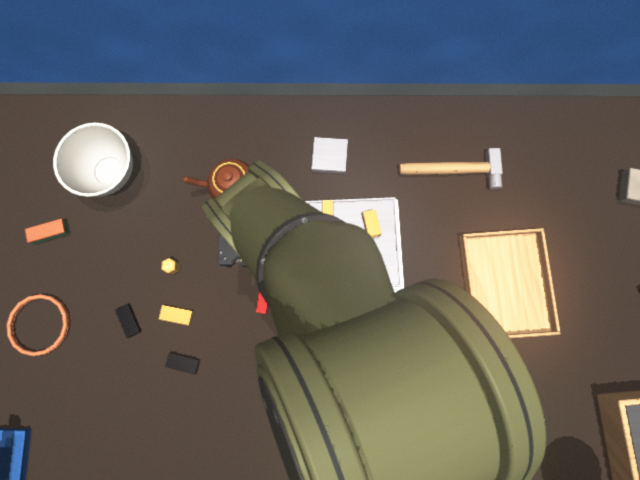

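The top picture shows the tube at (372,223) and the square bar end at (327,206), both on the pan. The hex (168,266) and flat bar (175,315) have not moved. Hex next.

Call:
step_arm(
  motion=[
    {"dp": [13,246,33],"twist": [0,0,-0.05],"hand": 0.2},
    {"dp": [13,246,33],"twist": [0,0,-0.05],"hand": 0.2},
    {"dp": [13,246,33],"twist": [0,0,-0.05],"hand": 0.2},
    {"dp": [13,246,33],"twist": [0,0,-0.05],"hand": 0.2},
    {"dp": [13,246,33],"twist": [0,0,-0.05],"hand": 0.2},
  ],
)

```text
clock: 15.48
tool_pos: [0.544, 0.3902, 0.1201]
eef_rot: [-0.027, 1.0, 0.002, -0.001]
contact_force: [0.3, 0.0, -0.5]
opening: 0.606
finger_force: 0.0
```

Call:
step_arm(
  motion=[
    {"dp": [0,0,60],"twist": [0,0,0],"hand": 0.2},
    {"dp": [0,0,90],"twist": [0,0,0],"hand": 0.2},
    {"dp": [0,0,90],"twist": [0,0,0],"hand": 0.2},
    {"dp": [0,0,90],"twist": [0,0,0],"hand": 0.2},
  ],
)

```text
clock: 15.98
tool_pos: [0.5474, 0.384, 0.0321]
eef_rot: [-0.023, 1.0, 0.0, 0.001]
contact_force: [0.1, 1.1, 0.7]
opening: 0.602
finger_force: 0.0
```

Call:
step_arm(
  motion=[
    {"dp": [0,0,0],"twist": [0,0,0],"hand": -1},
    {"dp": [0,0,0],"twist": [0,0,0],"hand": -1},
    {"dp": [0,0,0],"twist": [0,0,0],"hand": -1},
    {"dp": [0,0,0],"twist": [0,0,0],"hand": -1},
  ],
)

```text
clock: 16.48
tool_pos: [0.546, 0.385, 0.0316]
eef_rot: [-0.025, 1.0, 0.0, 0.001]
contact_force: [-1.0, -1.3, 7.6]
opening: 0.304
finger_force: 30.0
```

Call:
step_arm(
  motion=[
    {"dp": [0,0,-60],"twist": [0,0,0],"hand": -1},
    {"dp": [0,0,-120],"twist": [0,0,0],"hand": -1},
    {"dp": [0,0,-135],"twist": [0,0,0],"hand": -1},
    {"dp": [0,0,-135],"twist": [0,0,0],"hand": -1},
  ],
)

```text
clock: 16.98
tool_pos: [0.5456, 0.385, 0.166]
eef_rot: [-0.025, 1.0, 0.0, 0.0]
contact_force: [0.2, -0.7, -2.6]
opening: 0.301
finger_force: 30.0
```

Call:
step_arm(
  motion=[
    {"dp": [-14,-243,-5],"twist": [0,0,0],"hand": -1},
    {"dp": [-14,-243,-5],"twist": [0,0,0],"hand": -1},
    {"dp": [-14,-243,-5],"twist": [0,0,0],"hand": -1},
    {"dp": [-14,-243,-5],"twist": [0,0,0],"hand": -1},
    {"dp": [-14,-243,-5],"twist": [0,0,0],"hand": -1},
  ],
)

```text
clock: 17.6
tool_pos: [0.5708, 0.1344, 0.1677]
eef_rot: [-0.02, 1.0, -0.004, -0.003]
contact_force: [0.3, -0.3, -2.1]
opening: 0.305
finger_force: 30.0
```

Run:
```python
from h import *
s=snap('side','d.png')
a=np.round(pan(-44,-40)); f=np.round(pan(-44,38))
plan([(*a,172,5),(*a,109,5),(*a,165,5),(480,190,150,45),(443,368,110,79.5),(443,368,25,79.5),(443,368,165,79.5),(480,190,165,79.5),(*f,165,79.5),(*f,105,79.5)])
```

```text
now [570.5 139.  168.2] grip 0.305 30.0 t 17.65
(np.float64(545.0), np.float64(-38.0), 172, 5) dp [33, -176, -3] tw [-0.003, -0.005, -0.043] rows>=2.9
(np.float64(545.0), np.float64(-38.0), 109, 5) dp [0, 0, 63] tw [0.0, 0.0, 0.0] rows>=1.0
(np.float64(545.0), np.float64(-38.0), 165, 5) dp [0, 0, -56] tw [0.0, 0.0, 0.0] rows>=0.9
(480, 190, 150, 45) dp [45, 233, 15] tw [0.0, 0.0, -0.698] rows>=3.8
(443, 368, 110, 79.5) dp [-100, 152, 40] tw [0.0, 0.0, -0.602] rows>=3.2
(443, 368, 25, 79.5) dp [0, 0, 85] tw [0.0, 0.0, 0.0] rows>=1.4
(443, 368, 165, 79.5) dp [0, 0, -140] tw [0.0, 0.0, 0.0] rows>=2.2
(480, 190, 165, 79.5) dp [168, -69, 0] tw [0.0, 0.0, 0.0] rows>=2.9
(np.float64(541.0), np.float64(40.0), 165, 79.5) dp [136, -87, 0] tw [0.0, 0.0, 0.0] rows>=2.6
(np.float64(541.0), np.float64(40.0), 105, 79.5) dp [0, 0, 60] tw [0.0, 0.0, 0.0] rows>=1.0
```

View pics/d.png

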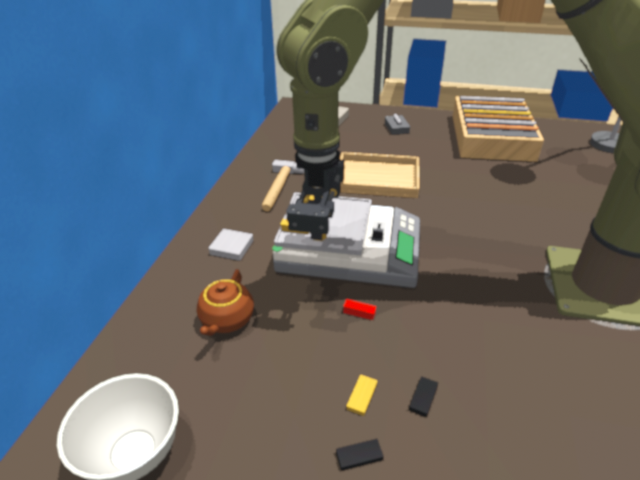

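The hex is held at (320,235). The square bar is on the pan at (290,225) and the flat bar is at (362,394). Placing the hex.

Call:
step_arm(
  motion=[
    {"dp": [30,-176,-3],"twist": [0,0,-0.02],"hand": -1},
    {"dp": [30,-176,-3],"twist": [0,0,-0.02],"hand": -1},
    {"dp": [30,-176,-3],"twist": [0,0,-0.02],"hand": -1},
    {"dp": [30,-176,-3],"twist": [0,0,-0.02],"hand": -1},
    {"dp": [30,-176,-3],"twist": [0,0,-0.02],"hand": -1},
  ],
)

```text
clock: 18.27
tool_pos: [0.55, -0.0321, 0.1728]
eef_rot: [-0.036, 0.999, 0.001, -0.001]
contact_force: [0.1, -0.5, -1.6]
opening: 0.305
finger_force: 30.0
```

Call:
step_arm(
  motion=[
    {"dp": [0,0,45],"twist": [0,0,0],"hand": -1},
    {"dp": [0,0,60],"twist": [0,0,0],"hand": -1},
    {"dp": [0,0,60],"twist": [0,0,0],"hand": -1},
    {"dp": [0,0,60],"twist": [0,0,0],"hand": -1},
  ],
)

```text
clock: 18.77
tool_pos: [0.551, -0.0334, 0.1146]
eef_rot: [-0.035, 0.999, 0.0, 0.001]
contact_force: [0.2, -0.4, -0.2]
opening: 0.306
finger_force: 30.0
```

Call:
step_arm(
  motion=[
    {"dp": [0,0,4],"twist": [0,0,0],"hand": -1},
    {"dp": [0,0,4],"twist": [0,0,0],"hand": -1},
    {"dp": [0,0,4],"twist": [0,0,0],"hand": -0.1},
    {"dp": [0,0,4],"twist": [0,0,0],"hand": -0.1},
    {"dp": [0,0,4],"twist": [0,0,0],"hand": -0.1},
  ],
)

```text
clock: 19.4
tool_pos: [0.5503, -0.0343, 0.1099]
eef_rot: [-0.035, 0.999, 0.0, 0.0]
contact_force: [0.4, -0.7, -0.3]
opening: 0.444
finger_force: 0.0
```

Call:
step_arm(
  motion=[
    {"dp": [0,0,-56],"twist": [0,0,0],"hand": -0.1},
    {"dp": [0,0,-56],"twist": [0,0,0],"hand": -0.1},
  ],
)

```text
clock: 19.65
tool_pos: [0.5526, -0.0339, 0.1689]
eef_rot: [-0.034, 0.999, 0.0, 0.004]
contact_force: [0.9, 0.3, -0.3]
opening: 0.447
finger_force: 0.0
```

Call:
step_arm(
  motion=[
    {"dp": [54,225,15],"twist": [0,0,-0.698],"hand": 0.2},
    {"dp": [54,225,15],"twist": [0,0,-0.698],"hand": 0.2},
    {"dp": [54,225,15],"twist": [0,0,-0.698],"hand": 0.2},
    {"dp": [54,225,15],"twist": [0,0,-0.698],"hand": 0.2},
    {"dp": [54,225,15],"twist": [0,0,-0.698],"hand": 0.2},
  ],
)

```text
clock: 20.27
tool_pos: [0.4789, 0.191, 0.1503]
eef_rot: [-0.378, 0.926, 0.002, 0.0]
contact_force: [0.7, -0.7, 0.0]
opening: 0.597
finger_force: 0.0
```

```bash
cat >> h.py <<'E'
def brass(cam,lo=-.12,hi=.6,fn=None,mx=.13):
    s=snap(cam,fn); C=cloud(s); im=s['pixels']
    hsv=cv2.cvtColor(im,cv2.COLOR_RGB2HSV)
    m=((hsv[...,0]>17)&(hsv[...,0]<32)&(hsv[...,1]>90)&(hsv[...,2]>100)&(C[...,1]>lo)&(C[...,1]<hi)&(C[...,0]<.7)&(C[...,0]>.3)&(C[...,2]<mx)).astype(np.uint8)
    n,l,st,ce=cv2.connectedComponentsWithStats(m)
    for i in range(1,n):
        if st[i,4]<40: continue
        P=C[l==i]; zt=np.percentile(P[:,2],90); T=P[P[:,2]>zt-.004]
        rc=cv2.minAreaRect((T[:,:2]*1000).astype(np.float32)); print(cam,ce[i].round(),st[i,4],zt.round(3),np.round(rc[0]),np.round(rc[1]),round(rc[2],1))
E
python3 - <<'E'
from h import *
brass('top',fn='e.png'); brass('side')
f=np.round(pan(-44,38))
plan([(443,368,110,79.5)])
E
```

```text
top [228. 191.] 40 0.076 [695. 257.] [ 9. 44.] 0.8
top [327. 215.] 269 0.101 [641.  51.] [59. 18.] 0.4
top [371. 223.] 337 0.107 [625. -36.] [50. 24.] 12.3
top [369. 264.] 53 0.111 [543. -31.] [26. 10.] 61.6
top [169. 317.] 204 0.015 [433. 377.] [62. 22.] 58.4
side [311. 203.] 240 0.104 [630. -35.] [35. 30.] 9.3
side [295. 226.] 313 0.098 [640.  52.] [22. 59.] 89.1
side [237. 295.] 70 0.072 [695. 255.] [46. 10.] 88.9
side [361. 395.] 854 0.013 [442. 369.] [67. 30.] 79.7
now [480.5 185.8 150.1] grip 0.602 0.0 t 20.375
(443, 368, 110, 79.5) dp [-100, 157, 40] tw [0.0, -0.002, -0.621] rows>=3.3
```

View pics/e.png

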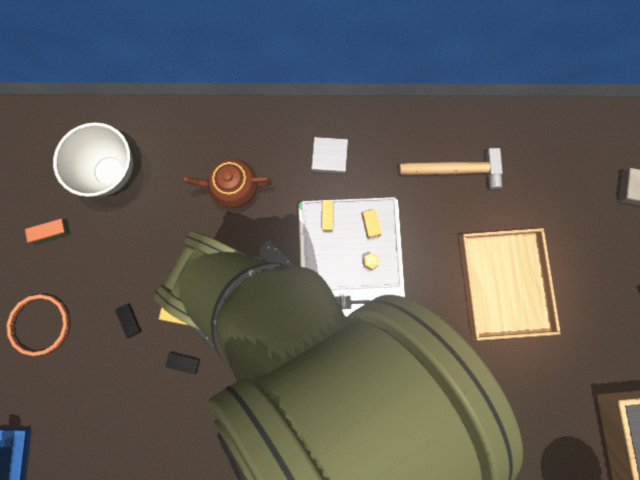

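The top picture shows the square bar (327,215), tube (372,223) and hex (371,261) on the pan, well inside the rim. The flat bar is the last one.

Call:
step_arm(
  motion=[
    {"dp": [-100,157,40],"twist": [0,0,-0.621],"hand": 0.2},
    {"dp": [-100,157,40],"twist": [0,0,-0.621],"hand": 0.2},
    {"dp": [-100,157,40],"twist": [0,0,-0.621],"hand": 0.2},
    {"dp": [-100,157,40],"twist": [0,0,-0.621],"hand": 0.2},
    {"dp": [-100,157,40],"twist": [0,0,-0.621],"hand": 0.2},
  ],
)

```text
clock: 21.0
tool_pos: [0.4446, 0.3671, 0.1099]
eef_rot: [-0.638, 0.77, -0.001, -0.001]
contact_force: [0.7, -0.1, 0.2]
opening: 0.606
finger_force: 0.0
```

Call:
step_arm(
  motion=[
    {"dp": [0,0,60],"twist": [0,0,0],"hand": 0.2},
    {"dp": [0,0,84],"twist": [0,0,0],"hand": 0.2},
    {"dp": [0,0,84],"twist": [0,0,0],"hand": 0.2},
    {"dp": [0,0,84],"twist": [0,0,0],"hand": 0.2},
  ],
)

```text
clock: 21.5
tool_pos: [0.4449, 0.3674, 0.0271]
eef_rot: [-0.639, 0.77, -0.001, 0.0]
contact_force: [-1.1, 0.4, 0.9]
opening: 0.6
finger_force: 0.0
```

Call:
step_arm(
  motion=[
    {"dp": [0,0,0],"twist": [0,0,0],"hand": -1},
    {"dp": [0,0,0],"twist": [0,0,0],"hand": -1},
    {"dp": [0,0,0],"twist": [0,0,0],"hand": -1},
    {"dp": [0,0,0],"twist": [0,0,0],"hand": -1},
  ],
)

```text
clock: 22.0
tool_pos: [0.4439, 0.3689, 0.0272]
eef_rot: [-0.64, 0.769, -0.0, 0.0]
contact_force: [0.6, -1.4, 5.2]
opening: 0.336
finger_force: 30.0
```

Call:
step_arm(
  motion=[
    {"dp": [0,0,-60],"twist": [0,0,0],"hand": -1},
    {"dp": [0,0,-120],"twist": [0,0,0],"hand": -1},
    {"dp": [0,0,-140],"twist": [0,0,0],"hand": -1},
    {"dp": [0,0,-140],"twist": [0,0,0],"hand": -1},
  ],
)

```text
clock: 22.5
tool_pos: [0.4441, 0.3689, 0.1671]
eef_rot: [-0.64, 0.769, -0.0, 0.001]
contact_force: [0.3, 0.4, -1.9]
opening: 0.334
finger_force: 30.0
```

Call:
step_arm(
  motion=[
    {"dp": [168,-69,0],"twist": [0,0,0],"hand": -1},
    {"dp": [168,-69,0],"twist": [0,0,0],"hand": -1},
    {"dp": [168,-69,0],"twist": [0,0,0],"hand": -1},
    {"dp": [168,-69,0],"twist": [0,0,0],"hand": -1},
    {"dp": [168,-69,0],"twist": [0,0,0],"hand": -1},
  ],
)

```text
clock: 23.12
tool_pos: [0.4803, 0.1912, 0.1652]
eef_rot: [-0.64, 0.769, 0.001, -0.001]
contact_force: [0.2, 0.2, -1.1]
opening: 0.334
finger_force: 30.0
```

Run:
```python
from h import *
brass('side',mx=.25);brass('top',-.12,.13)
f=np.round(pan(-44,38))
plan([(*f,165,79.5),(*f,104,79.5)])
```

```text
side [306. 200.] 74 0.249 [573. 189.] [28.  2.] 72.2
side [386. 216.] 97 0.239 [444. 182.] [ 9. 24.] 79.7
side [295. 226.] 311 0.098 [621. 128.] [ 55. 188.] 16.2
side [359. 260.] 442 0.15 [479. 193.] [66. 31.] 81.6
side [237. 295.] 72 0.072 [694. 255.] [11. 47.] 0.0
top [327. 215.] 220 0.101 [639.  52.] [55. 16.] 0.4
top [371. 222.] 265 0.107 [624. -35.] [48. 23.] 12.9
now [480.3 192.8 166. ] grip 0.34 30.0 t 23.225
(np.float64(541.0), np.float64(40.0), 165, 79.5) dp [140, -87, 1] tw [0.002, 0.001, 0.003] rows>=2.6
(np.float64(541.0), np.float64(40.0), 104, 79.5) dp [0, 0, 61] tw [0.0, 0.0, 0.0] rows>=1.0
```

Call:
step_arm(
  motion=[
    {"dp": [140,-87,0],"twist": [0,0,0],"hand": -1},
    {"dp": [140,-87,0],"twist": [0,0,0],"hand": -1},
    {"dp": [140,-87,0],"twist": [0,0,0],"hand": -1},
    {"dp": [140,-87,0],"twist": [0,0,0],"hand": -1},
    {"dp": [140,-87,0],"twist": [0,0,0],"hand": -1},
  ],
)

```text
clock: 23.85
tool_pos: [0.5409, 0.04, 0.1666]
eef_rot: [-0.641, 0.768, 0.001, 0.001]
contact_force: [0.4, 0.8, -1.0]
opening: 0.332
finger_force: 30.0
```

Call:
step_arm(
  motion=[
    {"dp": [0,0,45],"twist": [0,0,0],"hand": -1},
    {"dp": [0,0,60],"twist": [0,0,0],"hand": -1},
    {"dp": [0,0,60],"twist": [0,0,0],"hand": -1},
    {"dp": [0,0,60],"twist": [0,0,0],"hand": -1},
  ],
)

```text
clock: 24.35
tool_pos: [0.5416, 0.0388, 0.1074]
eef_rot: [-0.64, 0.768, -0.0, 0.001]
contact_force: [-0.0, -0.4, -1.9]
opening: 0.336
finger_force: 30.0
```

Call:
step_arm(
  motion=[
    {"dp": [0,0,1],"twist": [0,0,0],"hand": -0.1},
    {"dp": [0,0,1],"twist": [0,0,0],"hand": -0.1},
    {"dp": [0,0,1],"twist": [0,0,0],"hand": -0.1},
    {"dp": [0,0,-59],"twist": [0,0,0],"hand": -0.1},
    {"dp": [0,0,-59],"twist": [0,0,0],"hand": -0.1},
  ],
)

```text
clock: 24.98
tool_pos: [0.5436, 0.0389, 0.1692]
eef_rot: [-0.64, 0.769, -0.001, 0.004]
contact_force: [0.5, -0.7, 0.1]
opening: 0.449
finger_force: 0.0
```

Call:
step_arm(
  motion=[
    {"dp": [60,0,-140],"twist": [0,0,0],"hand": 0},
    {"dp": [60,0,-140],"twist": [0,0,0.1],"hand": 0},
    {"dp": [60,0,-140],"twist": [0,0,0.2],"hand": 0},
    {"dp": [60,0,-140],"twist": [0,0,0.2],"hand": 0},
    {"dp": [60,0,-140],"twist": [0,0,0.2],"hand": 0},
  ],
)

```text
clock: 25.6
tool_pos: [0.5297, -0.0213, 0.3044]
eef_rot: [-0.56, 0.828, 0.0, -0.001]
contact_force: [-0.5, -0.6, -1.0]
opening: 0.502
finger_force: 0.0
```

Call:
step_arm(
  motion=[
    {"dp": [0,0,0],"twist": [0,0,0],"hand": 0},
    {"dp": [0,0,0],"twist": [0,0,0],"hand": 0},
    {"dp": [0,0,0],"twist": [0,0,0],"hand": 0},
    {"dp": [0,0,0],"twist": [0,0,0],"hand": 0},
    {"dp": [0,0,0],"twist": [0,0,0],"hand": 0},
  ],
)

```text
clock: 26.22
tool_pos: [0.5304, -0.0213, 0.3057]
eef_rot: [-0.56, 0.829, 0.0, 0.0]
contact_force: [0.0, -0.6, -0.0]
opening: 0.502
finger_force: 0.0
```

Call:
step_arm(
  motion=[
    {"dp": [0,0,0],"twist": [0,0,0],"hand": 0},
    {"dp": [0,0,0],"twist": [0,0,0],"hand": 0},
    {"dp": [0,0,0],"twist": [0,0,0],"hand": 0},
    {"dp": [0,0,0],"twist": [0,0,0],"hand": 0},
    {"dp": [0,0,0],"twist": [0,0,0],"hand": 0},
  ],
)

```text
clock: 26.85
tool_pos: [0.5303, -0.0214, 0.3057]
eef_rot: [-0.56, 0.829, 0.0, 0.0]
contact_force: [-0.7, 0.0, -0.3]
opening: 0.5
finger_force: 0.0
```

Call:
step_arm(
  motion=[
    {"dp": [0,0,0],"twist": [0,0,0],"hand": 0},
    {"dp": [0,0,0],"twist": [0,0,0],"hand": 0},
    {"dp": [0,0,0],"twist": [0,0,0],"hand": 0},
    {"dp": [0,0,0],"twist": [0,0,0],"hand": 0},
    {"dp": [0,0,0],"twist": [0,0,0],"hand": 0},
  ],
)

```text
clock: 27.48
tool_pos: [0.5303, -0.0214, 0.3057]
eef_rot: [-0.56, 0.829, 0.0, 0.0]
contact_force: [-0.4, -0.8, -0.2]
opening: 0.499
finger_force: 0.0
```

Run:
```python
from h import *
brass('top',-.12,.13,fn='f.png'); brass('side',-.12,.5,fn='f2.png')
im=cv2.imread('pics/f2.png')[120:420,200:460]; cv2.imwrite('pics/f3.png',cv2.resize(im,None,fx=2,fy=2))
s=snap('side')
for o in r.search_frame('side','lock_grip')[:2]: print('lock',o['score'],w(s,o['at']).round(3))
plan([(541,40,165,79.5)])
```

```text
top [327. 215.] 287 0.101 [641.  51.] [60. 18.] 0.5
top [332. 265.] 432 0.093 [541.  39.] [63. 28.] 79.4
side [313. 203.] 308 0.104 [623. -35.] [45. 29.] 14.8
side [346. 207.] 190 0.108 [548. -30.] [26. 26.] 14.6
side [295. 226.] 331 0.098 [640.  53.] [60. 23.] 1.5
side [343. 230.] 326 0.09 [539.  39.] [66. 30.] 80.6
side [237. 295.] 72 0.073 [694. 256.] [46. 11.] 89.1
lock 0.74 [0.473 0.024 0.067]
now [530.4 -21.3 305.7] grip 0.5 0.0 t 27.675
(541, 40, 165, 79.5) dp [-61, 13, 141] tw [-0.0, 0.0, -0.199] rows>=2.5
```

View pics/f3.png

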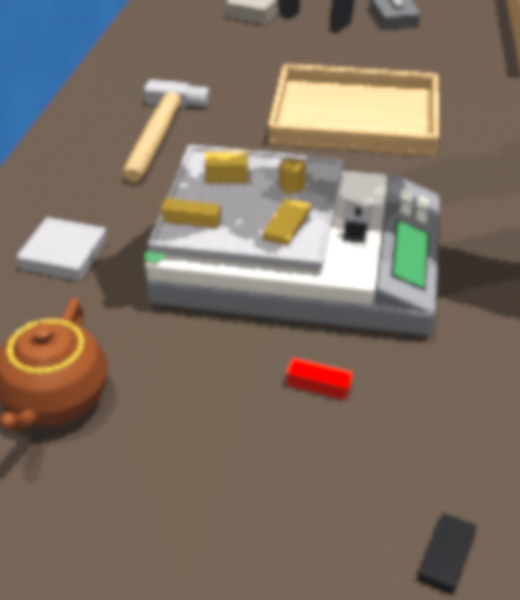

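All four brass pieces lie flat and apart on the pan, as the crop shows, and the lock is at its left end. They rested for over 2 s. Next I clear them into the tray, flat bar first.

```bash
cat >> h.py <<'E'
T0=np.array([516.,-337.]);TY=4.7
def tray(x,y):
    c,s=np.cos(np.radians(TY)),np.sin(np.radians(TY))
    return round(float(T0[0]+c*x-s*y)), round(float(T0[1]+s*x+c*y))
def trayfit():
    s=r.snapshot('top'); C=cloud(s)
    M=(s['pixels'][...,0]>120)&(C[...,2]>-.01)&(C[...,2]<.05)&(C[...,1]<-.19)&(C[...,1]>-.5)&(C[...,0]>.36)&(C[...,0]<.66)
    n,l,stt,ce=cv2.connectedComponentsWithStats(M.astype(np.uint8)); i=1+stt[1:,4].argmax(); T=C[l==i]
    rc=cv2.minAreaRect((T[:,:2]*1000).astype(np.float32)); print('tray',np.round(rc[0]),np.round(rc[1]),rc[2])
E
python3 - <<'E'
from h import *
trayfit()
f=tray(-50,36)
plan([(541,39,165,79.5),(541,39,105,79.5),(541,39,170,79.5),(500,-140,170,79.5),(*f,130,79.5),(*f,35,79.5),(*f,130,79.5),(500,-140,170,40),(641,51,170,2)])
E
```

```text
tray [ 401. -261.] [22.  7.] 58.99652862548828
now [530.3 -21.3 305.7] grip 0.505 0.0 t 27.725
(541, 39, 165, 79.5) dp [-60, 13, 141] tw [0.0, 0.0, -0.199] rows>=2.5
(541, 39, 105, 79.5) dp [0, 0, 60] tw [0.0, 0.0, 0.0] rows>=1.0
(541, 39, 170, 79.5) dp [0, 0, -65] tw [0.0, 0.0, 0.0] rows>=1.0
(500, -140, 170, 79.5) dp [183, 8, 0] tw [0.0, 0.0, 0.0] rows>=2.9
(463, -305, 130, 79.5) dp [169, 6, 40] tw [0.0, 0.0, 0.0] rows>=2.8
(463, -305, 35, 79.5) dp [0, 0, 95] tw [0.0, 0.0, 0.0] rows>=1.5
(463, -305, 130, 79.5) dp [0, 0, -95] tw [0.0, 0.0, 0.0] rows>=1.5
(500, -140, 170, 40) dp [-169, -6, -40] tw [0.0, 0.0, 0.689] rows>=3.7
(641, 51, 170, 2) dp [-231, 56, 0] tw [0.0, 0.0, 0.663] rows>=3.8
```

Call:
step_arm(
  motion=[
    {"dp": [-60,13,141],"twist": [0,0,-0.199],"hand": 0},
    {"dp": [-60,13,141],"twist": [0,0,-0.199],"hand": 0},
    {"dp": [-60,13,141],"twist": [0,0,-0.199],"hand": 0},
    {"dp": [-60,13,141],"twist": [0,0,-0.199],"hand": 0},
    {"dp": [-60,13,141],"twist": [0,0,-0.199],"hand": 0},
  ],
)

```text
clock: 28.35
tool_pos: [0.5414, 0.0387, 0.1657]
eef_rot: [-0.639, 0.769, -0.001, 0.001]
contact_force: [0.7, -0.2, 0.4]
opening: 0.498
finger_force: 0.0
```

Call:
step_arm(
  motion=[
    {"dp": [0,0,45],"twist": [0,0,0],"hand": 0},
    {"dp": [0,0,59],"twist": [0,0,0],"hand": 0},
    {"dp": [0,0,59],"twist": [0,0,0],"hand": 0},
    {"dp": [0,0,59],"twist": [0,0,0],"hand": 0},
  ],
)

```text
clock: 28.85
tool_pos: [0.5416, 0.0393, 0.1071]
eef_rot: [-0.639, 0.769, -0.001, 0.001]
contact_force: [0.6, -0.4, 0.1]
opening: 0.498
finger_force: 0.0
```

Call:
step_arm(
  motion=[
    {"dp": [0,0,0],"twist": [0,0,0],"hand": -1},
    {"dp": [0,0,0],"twist": [0,0,0],"hand": -1},
    {"dp": [0,0,0],"twist": [0,0,0],"hand": -1},
    {"dp": [0,0,0],"twist": [0,0,0],"hand": -1},
  ],
)

```text
clock: 29.35
tool_pos: [0.5413, 0.0393, 0.1066]
eef_rot: [-0.639, 0.769, -0.001, 0.001]
contact_force: [0.0, -0.3, 6.3]
opening: 0.335
finger_force: 30.0
```

Call:
step_arm(
  motion=[
    {"dp": [0,0,-55],"twist": [0,0,0],"hand": -1},
    {"dp": [0,0,-64],"twist": [0,0,0],"hand": -1},
    {"dp": [0,0,-64],"twist": [0,0,0],"hand": -1},
  ],
)

```text
clock: 29.72
tool_pos: [0.5406, 0.0388, 0.1697]
eef_rot: [-0.639, 0.769, -0.0, 0.0]
contact_force: [0.3, -0.1, -2.0]
opening: 0.333
finger_force: 30.0
```

Call:
step_arm(
  motion=[
    {"dp": [183,8,0],"twist": [0,0,0],"hand": -1},
    {"dp": [183,8,0],"twist": [0,0,0],"hand": -1},
    {"dp": [183,8,0],"twist": [0,0,0],"hand": -1},
    {"dp": [183,8,0],"twist": [0,0,0],"hand": -1},
    {"dp": [183,8,0],"twist": [0,0,0],"hand": -1},
  ],
)

```text
clock: 30.35
tool_pos: [0.4988, -0.139, 0.1686]
eef_rot: [-0.639, 0.769, 0.001, -0.0]
contact_force: [0.9, -0.2, -2.2]
opening: 0.332
finger_force: 30.0
```

Run:
```python
from h import *
trayfit(); brass('side',-.2,.13,fn='g.png',mx=.17)
s=snap('side'); print([(o['score'],w(s,o['at']).round(3)) for o in r.search_frame('side','tray')])
f=tray(-50,36)
plan([(*f,130,79.5)])
```

```text
tray [ 439. -301.] [ 77. 102.] 4.581326007843018
side [375. 166.] 219 0.152 [ 498. -137.] [68. 29.] 81.5
side [313. 203.] 326 0.104 [625. -36.] [47. 30.] 13.1
side [346. 206.] 206 0.108 [550. -34.] [31. 28.] 61.7
side [295. 226.] 319 0.098 [640.  52.] [22. 61.] 88.9
[(0.58, array([ 0.505, -0.322,  0.004]))]
now [ 499.7 -137.6  169.5] grip 0.332 30.0 t 30.55
(463, -305, 130, 79.5) dp [171, 6, 39] tw [0.0, 0.001, 0.003] rows>=2.8
```

View pics/g.png

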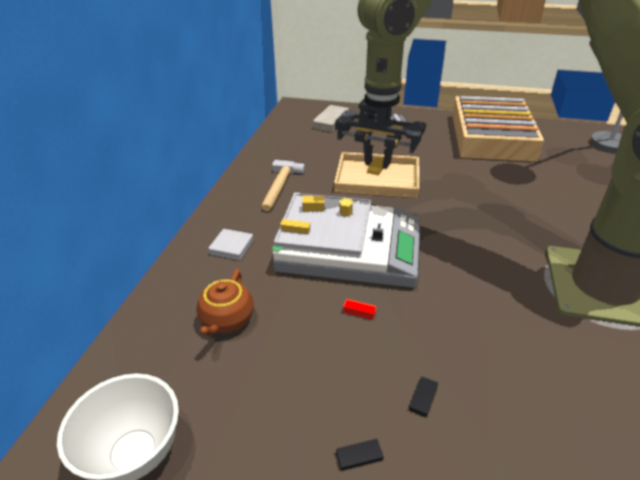

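The flat bar is held at (378,160), the tray (378,174) has not moved, and three pieces remain on the pan.

Call:
step_arm(
  motion=[
    {"dp": [171,6,20],"twist": [0,0,0],"hand": -1},
    {"dp": [171,6,39],"twist": [0,0,0],"hand": -1},
    {"dp": [171,6,39],"twist": [0,0,0],"hand": -1},
    {"dp": [171,6,39],"twist": [0,0,0],"hand": -1},
    {"dp": [171,6,39],"twist": [0,0,0],"hand": -1},
  ],
)

```text
clock: 31.18
tool_pos: [0.4631, -0.3048, 0.1308]
eef_rot: [-0.64, 0.768, 0.0, 0.001]
contact_force: [0.8, 0.5, -1.1]
opening: 0.337
finger_force: 30.0
```

Call:
step_arm(
  motion=[
    {"dp": [0,0,60],"twist": [0,0,0],"hand": -1},
    {"dp": [0,0,94],"twist": [0,0,0],"hand": -1},
    {"dp": [0,0,94],"twist": [0,0,0],"hand": -1},
    {"dp": [0,0,94],"twist": [0,0,0],"hand": -1},
  ],
)

```text
clock: 31.68
tool_pos: [0.4637, -0.305, 0.038]
eef_rot: [-0.64, 0.768, -0.0, 0.001]
contact_force: [0.7, 0.6, -2.1]
opening: 0.339
finger_force: 30.0
```

Call:
step_arm(
  motion=[
    {"dp": [0,0,0],"twist": [0,0,0],"hand": 0},
    {"dp": [0,0,0],"twist": [0,0,0],"hand": 0},
    {"dp": [0,0,0],"twist": [0,0,0],"hand": 0},
    {"dp": [0,0,-60],"twist": [0,0,0],"hand": 0},
    {"dp": [0,0,-94],"twist": [0,0,0],"hand": 0},
  ],
)

```text
clock: 32.3
tool_pos: [0.463, -0.3062, 0.1329]
eef_rot: [-0.639, 0.769, -0.001, 0.001]
contact_force: [0.6, -0.9, -0.2]
opening: 0.501
finger_force: 0.0
```

Call:
step_arm(
  motion=[
    {"dp": [-169,-6,-40],"twist": [0,0,0.689],"hand": -0.2},
    {"dp": [-169,-6,-40],"twist": [0,0,0.689],"hand": -0.2},
    {"dp": [-169,-6,-40],"twist": [0,0,0.689],"hand": -0.2},
    {"dp": [-169,-6,-40],"twist": [0,0,0.689],"hand": -0.2},
    {"dp": [-169,-6,-40],"twist": [0,0,0.689],"hand": -0.2},
  ],
)

```text
clock: 32.92
tool_pos: [0.4991, -0.1409, 0.1711]
eef_rot: [-0.343, 0.939, -0.0, -0.0]
contact_force: [-1.0, -0.4, -0.4]
opening: 0.402
finger_force: 0.0
```

Run:
```python
from h import *
brass('side',-.2,.13); brass('top',-.12,.13)
h=tray(-50,-38)
plan([(550,-34,175,5),(550,-34,110,5),(550,-34,180,5),(500,-200,180,5),(*h,140,5),(*h,39,5)])
```

```text
side [313. 203.] 322 0.104 [623. -36.] [49. 29.] 12.8
side [346. 206.] 209 0.108 [550. -34.] [29. 29.] 79.0
side [295. 226.] 319 0.098 [640.  53.] [22. 60.] 88.1
top [327. 207.] 76 0.101 [654.  52.] [25. 16.] 0.8
top [371. 222.] 274 0.107 [624. -36.] [49. 25.] 11.6
now [ 498.7 -142.1  170.6] grip 0.403 0.0 t 33.025
(550, -34, 175, 5) dp [-109, 50, -5] tw [-0.0, -0.001, 0.612] rows>=3.3
(550, -34, 110, 5) dp [0, 0, 65] tw [0.0, 0.0, 0.0] rows>=1.0
(550, -34, 180, 5) dp [0, 0, -70] tw [0.0, 0.0, 0.0] rows>=1.1
(500, -200, 180, 5) dp [64, -161, 0] tw [0.0, 0.0, 0.0] rows>=2.8
(469, -379, 140, 5) dp [46, -176, 40] tw [0.0, 0.0, 0.0] rows>=3.0
(469, -379, 39, 5) dp [0, 0, 101] tw [0.0, 0.0, 0.0] rows>=1.6
```

Call:
step_arm(
  motion=[
    {"dp": [-109,50,-5],"twist": [0,0,0.625],"hand": 0},
    {"dp": [-109,50,-5],"twist": [0,0,0.625],"hand": 0},
    {"dp": [-109,50,-5],"twist": [0,0,0.625],"hand": 0},
    {"dp": [-109,50,-5],"twist": [0,0,0.625],"hand": 0},
    {"dp": [-109,50,-5],"twist": [0,0,0.625],"hand": 0},
  ],
)

```text
clock: 33.65
tool_pos: [0.5502, -0.0338, 0.1753]
eef_rot: [-0.037, 0.999, -0.0, -0.0]
contact_force: [-0.5, -0.1, 0.0]
opening: 0.502
finger_force: 0.0
```

Call:
step_arm(
  motion=[
    {"dp": [0,0,45],"twist": [0,0,0],"hand": 0},
    {"dp": [0,0,65],"twist": [0,0,0],"hand": 0},
    {"dp": [0,0,65],"twist": [0,0,0],"hand": 0},
    {"dp": [0,0,65],"twist": [0,0,0],"hand": 0},
  ],
)

```text
clock: 34.15
tool_pos: [0.5508, -0.0332, 0.1113]
eef_rot: [-0.037, 0.999, 0.0, 0.0]
contact_force: [-0.3, -0.2, 0.6]
opening: 0.502
finger_force: 0.0
```

Call:
step_arm(
  motion=[
    {"dp": [0,0,0],"twist": [0,0,0],"hand": -1},
    {"dp": [0,0,0],"twist": [0,0,0],"hand": -1},
    {"dp": [0,0,0],"twist": [0,0,0],"hand": -1},
    {"dp": [0,0,0],"twist": [0,0,0],"hand": -1},
  ],
)

```text
clock: 34.65
tool_pos: [0.551, -0.0332, 0.1116]
eef_rot: [-0.037, 0.999, -0.0, 0.001]
contact_force: [-0.4, -1.3, 5.8]
opening: 0.303
finger_force: 29.8
```

Call:
step_arm(
  motion=[
    {"dp": [0,0,-55],"twist": [0,0,0],"hand": -1},
    {"dp": [0,0,-70],"twist": [0,0,0],"hand": -1},
    {"dp": [0,0,-70],"twist": [0,0,0],"hand": -1},
  ],
)

```text
clock: 35.02
tool_pos: [0.5506, -0.033, 0.1812]
eef_rot: [-0.037, 0.999, -0.0, 0.001]
contact_force: [0.5, -0.5, -1.6]
opening: 0.306
finger_force: 29.8
```

Call:
step_arm(
  motion=[
    {"dp": [64,-161,0],"twist": [0,0,0],"hand": -1},
    {"dp": [64,-161,0],"twist": [0,0,0],"hand": -1},
    {"dp": [64,-161,0],"twist": [0,0,0],"hand": -1},
    {"dp": [64,-161,0],"twist": [0,0,0],"hand": -1},
    {"dp": [64,-161,0],"twist": [0,0,0],"hand": -1},
  ],
)

```text
clock: 35.65
tool_pos: [0.498, -0.1972, 0.1795]
eef_rot: [-0.037, 0.999, 0.001, -0.001]
contact_force: [-0.2, 0.6, -2.0]
opening: 0.302
finger_force: 29.8
```

Run:
```python
from h import *
s=snap('side'); print([(o['score'],w(s,o['at']).round(3)) for o in r.search_frame('side','tray')])
brass('side',-.25,.13,mx=.2)
h=tray(-50,-38)
plan([(*h,140,5)])
```

```text
[]
side [384. 150.] 57 0.175 [ 484. -188.] [ 6. 35.] 1.8
side [364. 184.] 120 0.03 [ 540. -242.] [156.  14.] 0.7
side [313. 203.] 307 0.104 [624. -35.] [47. 28.] 12.4
side [295. 226.] 317 0.098 [641.  52.] [60. 23.] 3.3
now [ 498.8 -196.1  180.3] grip 0.303 29.8 t 35.8
(469, -379, 140, 5) dp [44, -180, 40] tw [0.001, -0.0, -0.011] rows>=3.0
```

Run:
```python
from h import *
s=snap('side','k.png'); a=cv2.imread('pics/side0.png'); b=cv2.imread('pics/k.png')
cv2.imwrite('pics/k2.png',np.vstack([cv2.resize(x[110:210,290:450],None,fx=3,fy=3) for x in (a,b)]))
```

```text
(no output)
```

View pics/k2.png

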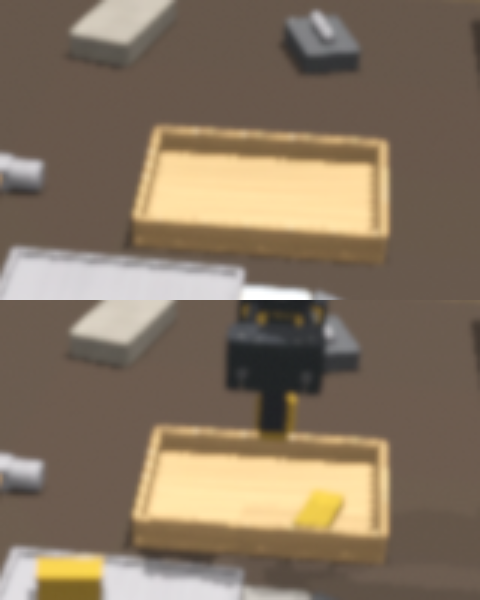

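The tray is exactly where it was, with the flat bar lying in it at its front-left (lower crop, 320,508). Continuing with the hex.

Call:
step_arm(
  motion=[
    {"dp": [44,-180,20],"twist": [0,0,0],"hand": -1},
    {"dp": [44,-180,40],"twist": [0,0,0],"hand": -1},
    {"dp": [44,-180,40],"twist": [0,0,0],"hand": -1},
    {"dp": [44,-180,40],"twist": [0,0,0],"hand": -1},
    {"dp": [44,-180,40],"twist": [0,0,0],"hand": -1},
  ],
)

```text
clock: 36.48
tool_pos: [0.4682, -0.3797, 0.1404]
eef_rot: [-0.037, 0.999, 0.001, 0.0]
contact_force: [1.2, 0.6, -2.2]
opening: 0.305
finger_force: 29.8
```

Call:
step_arm(
  motion=[
    {"dp": [0,0,60],"twist": [0,0,0],"hand": -1},
    {"dp": [0,0,98],"twist": [0,0,0],"hand": -1},
    {"dp": [0,0,99],"twist": [0,0,0],"hand": -1},
    {"dp": [0,0,99],"twist": [0,0,0],"hand": -1},
  ],
)

```text
clock: 36.98
tool_pos: [0.4691, -0.3794, 0.0431]
eef_rot: [-0.038, 0.999, 0.0, 0.001]
contact_force: [0.1, 0.2, -0.3]
opening: 0.305
finger_force: 29.9
```

Call:
step_arm(
  motion=[
    {"dp": [0,0,0],"twist": [0,0,0],"hand": -0.1},
    {"dp": [0,0,0],"twist": [0,0,0],"hand": -0.1},
    {"dp": [0,0,0],"twist": [0,0,0],"hand": -0.1},
    {"dp": [0,0,-60],"twist": [0,0,0],"hand": -0.1},
    {"dp": [0,0,-110],"twist": [0,0,0],"hand": -0.1},
  ],
)

```text
clock: 37.6
tool_pos: [0.4676, -0.3815, 0.1536]
eef_rot: [-0.036, 0.999, -0.0, 0.0]
contact_force: [0.8, -1.4, -0.8]
opening: 0.448
finger_force: 0.0
```

Run:
```python
from h import *
brass('side',-.25,.13)
t=tray(45,-38)
plan([(540,-200,175,12),(624,-36,175,12),(624,-36,106,12),(624,-36,180,12),(570,-200,180,12),(*t,140,12),(*t,36,12)])
```

```text
side [357. 184.] 118 0.031 [ 551. -240.] [132.  17.] 1.1
side [313. 203.] 307 0.104 [624. -36.] [46. 29.] 12.7
side [295. 226.] 316 0.098 [641.  52.] [21. 60.] 87.2
now [ 470.8 -383.1  160.1] grip 0.449 0.0 t 37.65
(540, -200, 175, 12) dp [-82, 177, -15] tw [-0.008, 0.008, -0.137] rows>=3.1
(624, -36, 175, 12) dp [-116, 143, 0] tw [0.0, 0.0, 0.0] rows>=2.9
(624, -36, 106, 12) dp [0, 0, 69] tw [0.0, 0.0, 0.0] rows>=1.1
(624, -36, 180, 12) dp [0, 0, -74] tw [0.0, 0.0, 0.0] rows>=1.2
(570, -200, 180, 12) dp [87, -149, 0] tw [0.0, 0.0, 0.0] rows>=2.8
(564, -371, 140, 12) dp [41, -166, 40] tw [0.0, 0.0, 0.0] rows>=2.8
(564, -371, 36, 12) dp [0, 0, 104] tw [0.0, 0.0, 0.0] rows>=1.7
```

Call:
step_arm(
  motion=[
    {"dp": [-83,173,-24],"twist": [0,0,-0.137],"hand": 0.1},
    {"dp": [-83,173,-24],"twist": [0,0,-0.137],"hand": 0.1},
    {"dp": [-83,173,-24],"twist": [0,0,-0.137],"hand": 0.1},
    {"dp": [-83,173,-24],"twist": [0,0,-0.137],"hand": 0.1},
    {"dp": [-83,173,-24],"twist": [0,0,-0.137],"hand": 0.1},
  ],
)

```text
clock: 38.28
tool_pos: [0.5377, -0.2029, 0.1759]
eef_rot: [-0.105, 0.994, -0.001, -0.0]
contact_force: [-0.4, -0.8, -0.1]
opening: 0.553
finger_force: 0.0
```

Call:
step_arm(
  motion=[
    {"dp": [-116,143,0],"twist": [0,0,0],"hand": 0.1},
    {"dp": [-116,143,0],"twist": [0,0,0],"hand": 0.1},
    {"dp": [-116,143,0],"twist": [0,0,0],"hand": 0.1},
    {"dp": [-116,143,0],"twist": [0,0,0],"hand": 0.1},
    {"dp": [-116,143,0],"twist": [0,0,0],"hand": 0.1},
  ],
)

```text
clock: 38.9
tool_pos: [0.6207, -0.0416, 0.175]
eef_rot: [-0.103, 0.995, -0.001, -0.001]
contact_force: [-0.3, -0.5, -0.4]
opening: 0.551
finger_force: 0.0
```

Run:
```python
from h import *
t=tray(45,-38)
plan([(624,-36,175,12)]); trayfit()
```

```text
now [620.7 -41.6 175. ] grip 0.551 0.0 t 38.9
(624, -36, 175, 12) dp [-4, 5, 0] tw [-0.002, -0.002, -0.002] rows>=0.1
tray [ 462. -273.] [241.  93.] 27.360960006713867
```

Call:
step_arm(
  motion=[
    {"dp": [-4,4,45],"twist": [0,0,0],"hand": 0.1},
    {"dp": [-4,4,69],"twist": [0,0,0],"hand": 0.1},
    {"dp": [-4,4,69],"twist": [0,0,0],"hand": 0.1},
    {"dp": [-4,4,69],"twist": [0,0,0],"hand": 0.1},
  ],
)

```text
clock: 39.45
tool_pos: [0.6248, -0.0352, 0.1076]
eef_rot: [-0.104, 0.995, -0.0, 0.001]
contact_force: [0.3, 0.3, -0.8]
opening: 0.551
finger_force: 0.0
```

Call:
step_arm(
  motion=[
    {"dp": [0,0,0],"twist": [0,0,0],"hand": -1},
    {"dp": [0,0,0],"twist": [0,0,0],"hand": -1},
    {"dp": [0,0,0],"twist": [0,0,0],"hand": -1},
    {"dp": [0,0,0],"twist": [0,0,0],"hand": -1},
  ],
)

```text
clock: 39.95
tool_pos: [0.625, -0.0341, 0.1075]
eef_rot: [-0.105, 0.995, -0.001, 0.001]
contact_force: [-0.9, -2.6, 5.9]
opening: 0.293
finger_force: 30.0
```

Call:
step_arm(
  motion=[
    {"dp": [0,0,-55],"twist": [0,0,0],"hand": -1},
    {"dp": [0,0,-74],"twist": [0,0,0],"hand": -1},
    {"dp": [0,0,-74],"twist": [0,0,0],"hand": -1},
  ],
)

```text
clock: 40.33
tool_pos: [0.625, -0.0332, 0.1816]
eef_rot: [-0.105, 0.994, 0.0, 0.001]
contact_force: [0.5, -0.1, -1.7]
opening: 0.29
finger_force: 30.0
```

Call:
step_arm(
  motion=[
    {"dp": [87,-149,0],"twist": [0,0,0],"hand": -1},
    {"dp": [87,-149,0],"twist": [0,0,0],"hand": -1},
    {"dp": [87,-149,0],"twist": [0,0,0],"hand": -1},
    {"dp": [87,-149,0],"twist": [0,0,0],"hand": -1},
    {"dp": [87,-149,0],"twist": [0,0,0],"hand": -1},
  ],
)

```text
clock: 40.95
tool_pos: [0.5698, -0.1965, 0.1793]
eef_rot: [-0.105, 0.994, 0.001, -0.001]
contact_force: [0.4, 1.1, -1.6]
opening: 0.285
finger_force: 30.0
```

Call:
step_arm(
  motion=[
    {"dp": [41,-166,20],"twist": [0,0,0],"hand": -1},
    {"dp": [41,-166,40],"twist": [0,0,0],"hand": -1},
    {"dp": [41,-166,40],"twist": [0,0,0],"hand": -1},
    {"dp": [41,-166,40],"twist": [0,0,0],"hand": -1},
    {"dp": [41,-166,40],"twist": [0,0,0],"hand": -1},
  ],
)

```text
clock: 41.58
tool_pos: [0.5661, -0.3653, 0.1401]
eef_rot: [-0.106, 0.994, 0.001, 0.0]
contact_force: [0.8, 1.2, -0.4]
opening: 0.29
finger_force: 30.0
```

Run:
```python
from h import *
s=snap('side','k.png'); a=cv2.imread('pics/side0.png'); b=cv2.imread('pics/k.png')
# tray front-left wall/corner shift check: template match of tray left edge strip
t=a[145:200,333:365]; m=cv2.matchTemplate(b[130:215,310:400],t,cv2.TM_CCOEFF_NORMED); _,v,_,loc=cv2.minMaxLoc(m); print('shift',loc[0]+310-333,loc[1]+130-145,v)
brass('side',-.25,.13)
t=tray(45,-38)
plan([(*t,140,12)])
```

```text
shift 1 0 0.8730906248092651
side [347. 183.] 59 0.031 [ 578. -241.] [76. 14.] 1.3
side [295. 226.] 317 0.098 [640.  52.] [22. 60.] 89.2
now [ 566.5 -364.9  140.9] grip 0.295 30.0 t 41.675
(564, -371, 140, 12) dp [4, -5, 1] tw [0.002, 0.001, 0.005] rows>=0.1
```

Tray unmoved and tube held. Lowering it.

Call:
step_arm(
  motion=[
    {"dp": [3,-4,60],"twist": [0,0,0],"hand": -1},
    {"dp": [3,-4,102],"twist": [0,0,0],"hand": -1},
    {"dp": [3,-4,103],"twist": [0,0,0],"hand": -1},
    {"dp": [3,-4,103],"twist": [0,0,0],"hand": -1},
  ],
)

```text
clock: 42.18
tool_pos: [0.5641, -0.3712, 0.0387]
eef_rot: [-0.106, 0.994, 0.0, 0.001]
contact_force: [0.2, 0.5, -2.5]
opening: 0.292
finger_force: 30.0
```

Call:
step_arm(
  motion=[
    {"dp": [0,0,0],"twist": [0,0,0],"hand": -0.1},
    {"dp": [0,0,0],"twist": [0,0,0],"hand": -0.1},
    {"dp": [0,0,0],"twist": [0,0,0],"hand": -0.1},
    {"dp": [0,0,-60],"twist": [0,0,0],"hand": -0.1},
    {"dp": [0,0,-120],"twist": [0,0,0],"hand": -0.1},
  ],
)

```text
clock: 42.8
tool_pos: [0.5627, -0.373, 0.1593]
eef_rot: [-0.105, 0.994, -0.0, -0.0]
contact_force: [1.0, -0.6, 0.5]
opening: 0.45
finger_force: 0.0
```

Call:
step_arm(
  motion=[
    {"dp": [0,0,-20],"twist": [0,0,0],"hand": -0.1},
    {"dp": [0,0,-20],"twist": [0,0,0],"hand": -0.1},
  ],
)

```text
clock: 43.05
tool_pos: [0.5635, -0.3735, 0.1794]
eef_rot: [-0.105, 0.995, -0.001, 0.001]
contact_force: [0.3, -0.4, -0.2]
opening: 0.453
finger_force: 0.0
```

Run:
```python
from h import *
t=tray(45,40)
plan([(610,-160,175,6),(641,51,175,0.5),(641,51,105,.5),(641,51,180,.5),(610,-120,180,.5),(*t,140,.5),(*t,36,.5)])
```

```text
now [ 563.5 -373.5  179.4] grip 0.453 0.0 t 43.05
(610, -160, 175, 6) dp [-90, 199, 4] tw [-0.002, 0.002, 0.105] rows>=3.5
(641, 51, 175, 0.5) dp [-53, 207, 0] tw [0.0, 0.0, 0.096] rows>=3.4
(641, 51, 105, 0.5) dp [0, 0, 70] tw [0.0, 0.0, 0.0] rows>=1.1
(641, 51, 180, 0.5) dp [0, 0, -75] tw [0.0, 0.0, 0.0] rows>=1.2
(610, -120, 180, 0.5) dp [32, -171, 0] tw [0.0, 0.0, 0.0] rows>=2.8
(558, -293, 140, 0.5) dp [54, -173, 40] tw [0.0, 0.0, 0.0] rows>=3.0
(558, -293, 36, 0.5) dp [0, 0, 104] tw [0.0, 0.0, 0.0] rows>=1.7
```

Call:
step_arm(
  motion=[
    {"dp": [-90,199,4],"twist": [0,0,0.105],"hand": 0},
    {"dp": [-90,199,4],"twist": [0,0,0.105],"hand": 0},
    {"dp": [-90,199,4],"twist": [0,0,0.105],"hand": 0},
    {"dp": [-90,199,4],"twist": [0,0,0.105],"hand": 0},
    {"dp": [-90,199,4],"twist": [0,0,0.105],"hand": 0},
  ],
)

```text
clock: 43.68
tool_pos: [0.6089, -0.1554, 0.1718]
eef_rot: [-0.056, 0.998, 0.001, -0.001]
contact_force: [-0.1, -0.8, -0.4]
opening: 0.497
finger_force: 0.0
```

Call:
step_arm(
  motion=[
    {"dp": [-53,207,0],"twist": [0,0,0.096],"hand": 0},
    {"dp": [-53,207,0],"twist": [0,0,0.096],"hand": 0},
    {"dp": [-53,207,0],"twist": [0,0,0.096],"hand": 0},
    {"dp": [-53,207,0],"twist": [0,0,0.096],"hand": 0},
    {"dp": [-53,207,0],"twist": [0,0,0.096],"hand": 0},
  ],
)

```text
clock: 44.3
tool_pos: [0.6399, 0.0525, 0.1723]
eef_rot: [-0.006, 1.0, -0.0, -0.001]
contact_force: [0.3, -0.6, -0.3]
opening: 0.5
finger_force: 0.0
```

Run:
```python
from h import *
plan([(641,51,175,0.5)]); brass('top',-.12,.13); brass('side',-.12,.13)
```

```text
now [639.9  52.5 172.3] grip 0.5 0.0 t 44.3
(641, 51, 175, 0.5) dp [-1, -2, -3] tw [-0.0, -0.002, 0.003] rows>=0.1
top [327. 222.] 141 0.101 [627.  52.] [31. 16.] 0.4
side [295. 226.] 341 0.098 [640.  52.] [60. 21.] 0.8
```

Call:
step_arm(
  motion=[
    {"dp": [-1,0,45],"twist": [0,0,0],"hand": 0},
    {"dp": [-1,0,67],"twist": [0,0,0],"hand": 0},
    {"dp": [-1,0,67],"twist": [0,0,0],"hand": 0},
    {"dp": [-1,0,67],"twist": [0,0,0],"hand": 0},
  ],
)

```text
clock: 44.9
tool_pos: [0.642, 0.0501, 0.1074]
eef_rot: [-0.003, 1.0, -0.0, 0.001]
contact_force: [-1.0, -0.2, 0.1]
opening: 0.501
finger_force: 0.0
```

Call:
step_arm(
  motion=[
    {"dp": [0,0,0],"twist": [0,0,0],"hand": -1},
    {"dp": [0,0,0],"twist": [0,0,0],"hand": -1},
    {"dp": [0,0,0],"twist": [0,0,0],"hand": -1},
    {"dp": [0,0,0],"twist": [0,0,0],"hand": -1},
  ],
)

```text
clock: 45.4
tool_pos: [0.6417, 0.0518, 0.1074]
eef_rot: [-0.005, 1.0, -0.0, 0.0]
contact_force: [-1.6, -1.4, 5.3]
opening: 0.22
finger_force: 30.0
```

Call:
step_arm(
  motion=[
    {"dp": [0,0,-55],"twist": [0,0,0],"hand": -1},
    {"dp": [0,0,-75],"twist": [0,0,0],"hand": -1},
    {"dp": [0,0,-75],"twist": [0,0,0],"hand": -1},
  ],
)

```text
clock: 45.78
tool_pos: [0.6421, 0.0525, 0.1829]
eef_rot: [-0.005, 1.0, 0.0, 0.001]
contact_force: [-0.3, -0.0, -1.8]
opening: 0.224
finger_force: 30.0
```

Call:
step_arm(
  motion=[
    {"dp": [32,-171,0],"twist": [0,0,0],"hand": -1},
    {"dp": [32,-171,0],"twist": [0,0,0],"hand": -1},
    {"dp": [32,-171,0],"twist": [0,0,0],"hand": -1},
    {"dp": [32,-171,0],"twist": [0,0,0],"hand": -1},
    {"dp": [32,-171,0],"twist": [0,0,0],"hand": -1},
  ],
)

```text
clock: 46.4
tool_pos: [0.6102, -0.1183, 0.1803]
eef_rot: [-0.005, 1.0, 0.001, -0.001]
contact_force: [-0.2, 0.2, -1.4]
opening: 0.222
finger_force: 30.0
```

Call:
step_arm(
  motion=[
    {"dp": [54,-173,10],"twist": [0,0,0],"hand": -1},
    {"dp": [54,-173,40],"twist": [0,0,0],"hand": -1},
    {"dp": [54,-173,40],"twist": [0,0,0],"hand": -1},
    {"dp": [54,-173,40],"twist": [0,0,0],"hand": -1},
    {"dp": [54,-173,40],"twist": [0,0,0],"hand": -1},
  ],
)

```text
clock: 47.02
tool_pos: [0.5596, -0.2901, 0.1413]
eef_rot: [-0.006, 1.0, 0.001, 0.0]
contact_force: [0.1, 0.8, -0.7]
opening: 0.221
finger_force: 30.0
```

Run:
```python
from h import *
s=snap('side','k3.png'); a=cv2.imread('pics/side0.png'); b=cv2.imread('pics/k3.png')
cv2.imwrite('pics/k4.png',np.vstack([cv2.resize(x[110:250,270:450],None,fx=2,fy=2) for x in (a,b)]))
t=tray(45,40)
plan([(*t,140,.5)])
```

```text
now [ 560.1 -289.3  141.8] grip 0.223 30.0 t 47.075
(558, -293, 140, 0.5) dp [2, -4, 2] tw [0.003, 0.001, 0.005] rows>=0.1
```

View pics/k4.png

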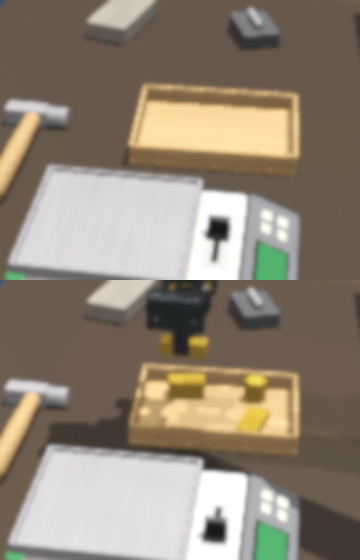

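The pan is empty. The tube, hex and flat bar are in the unmoved tray (lower crop, y about 385-415), with free room for the square bar, which the gripper still holds.

Call:
step_arm(
  motion=[
    {"dp": [2,-3,60],"twist": [0,0,0],"hand": -1},
    {"dp": [2,-3,103],"twist": [0,0,0],"hand": -1},
    {"dp": [2,-3,104],"twist": [0,0,0],"hand": -1},
    {"dp": [2,-3,104],"twist": [0,0,0],"hand": -1},
  ],
)

```text
clock: 47.58
tool_pos: [0.558, -0.2937, 0.0388]
eef_rot: [-0.006, 1.0, 0.001, 0.001]
contact_force: [-0.5, -0.4, -2.1]
opening: 0.224
finger_force: 30.0
```

Call:
step_arm(
  motion=[
    {"dp": [0,0,0],"twist": [0,0,0],"hand": -0.2},
    {"dp": [0,0,0],"twist": [0,0,0],"hand": -0.2},
    {"dp": [0,0,0],"twist": [0,0,0],"hand": -0.2},
    {"dp": [0,0,-60],"twist": [0,0,0],"hand": -0.2},
    {"dp": [0,0,-120],"twist": [0,0,0],"hand": -0.2},
  ],
)

```text
clock: 48.2
tool_pos: [0.556, -0.2956, 0.1587]
eef_rot: [-0.005, 1.0, 0.0, -0.001]
contact_force: [1.1, -0.7, 0.5]
opening: 0.398
finger_force: 0.0
```

Call:
step_arm(
  motion=[
    {"dp": [0,0,-20],"twist": [0,0,0],"hand": -0.2},
    {"dp": [0,0,-20],"twist": [0,0,0],"hand": -0.2},
  ],
)

```text
clock: 48.45
tool_pos: [0.5575, -0.2963, 0.1797]
eef_rot: [-0.004, 1.0, -0.001, 0.002]
contact_force: [0.8, -0.3, -0.0]
opening: 0.399
finger_force: 0.0
```

Run:
```python
from h import *
plan([(500,-120,170,3),(471,19,150,3),(471,19,88,3)])
s=snap('side')
for o in r.search_frame('side','lock_grip')[:2]: print('lock',o['score'],w(s,o['at']).round(3))
```

```text
now [ 557.5 -296.3  179.7] grip 0.399 0.0 t 48.45
(500, -120, 170, 3) dp [56, 177, 9] tw [-0.002, 0.004, -0.044] rows>=3.0
(471, 19, 150, 3) dp [22, 140, 20] tw [0.0, 0.0, 0.0] rows>=2.3
(471, 19, 88, 3) dp [0, 0, 62] tw [0.0, 0.0, 0.0] rows>=1.0
lock 0.43 [0.471 0.025 0.069]
```

Call:
step_arm(
  motion=[
    {"dp": [56,177,9],"twist": [0,0,-0.044],"hand": 0},
    {"dp": [56,177,9],"twist": [0,0,-0.044],"hand": 0},
    {"dp": [56,177,9],"twist": [0,0,-0.044],"hand": 0},
    {"dp": [56,177,9],"twist": [0,0,-0.044],"hand": 0},
    {"dp": [56,177,9],"twist": [0,0,-0.044],"hand": 0},
  ],
)

```text
clock: 49.18
tool_pos: [0.4986, -0.1199, 0.1677]
eef_rot: [-0.027, 1.0, -0.0, -0.001]
contact_force: [-0.5, -1.2, -0.3]
opening: 0.504
finger_force: 0.0
```

Call:
step_arm(
  motion=[
    {"dp": [22,140,20],"twist": [0,0,0],"hand": 0},
    {"dp": [22,140,20],"twist": [0,0,0],"hand": 0},
    {"dp": [22,140,20],"twist": [0,0,0],"hand": 0},
    {"dp": [22,140,20],"twist": [0,0,0],"hand": 0},
    {"dp": [22,140,20],"twist": [0,0,0],"hand": 0},
  ],
)

```text
clock: 49.8
tool_pos: [0.4701, 0.0169, 0.1484]
eef_rot: [-0.025, 1.0, -0.001, -0.0]
contact_force: [-0.1, 0.2, -0.7]
opening: 0.501
finger_force: 0.0
```

Run:
```python
from h import *
plan([(471,19,88.5,3)])
```

```text
now [470.1  16.9 148.4] grip 0.501 0.0 t 49.8
(471, 19, 88.5, 3) dp [-1, 2, 60] tw [-0.001, -0.0, -0.003] rows>=1.0
```

Call:
step_arm(
  motion=[
    {"dp": [-1,2,40],"twist": [0,0,0],"hand": 0},
    {"dp": [-1,2,60],"twist": [0,0,0],"hand": 0},
    {"dp": [-1,2,60],"twist": [0,0,0],"hand": 0},
  ],
)

```text
clock: 50.18
tool_pos: [0.4702, 0.0192, 0.0877]
eef_rot: [-0.025, 1.0, -0.001, -0.001]
contact_force: [0.6, -0.4, 0.7]
opening: 0.499
finger_force: 0.0
```

Call:
step_arm(
  motion=[
    {"dp": [0,0,0],"twist": [0,0,0],"hand": -1},
    {"dp": [0,0,0],"twist": [0,0,0],"hand": -1},
    {"dp": [0,0,0],"twist": [0,0,0],"hand": -1},
    {"dp": [0,0,0],"twist": [0,0,0],"hand": -1},
  ],
  force=15,
)

```text
clock: 50.68
tool_pos: [0.471, 0.018, 0.0894]
eef_rot: [-0.025, 1.0, -0.002, 0.0]
contact_force: [1.9, -6.4, 2.4]
opening: 0.135
finger_force: 15.0
```

Call:
step_arm(
  motion=[
    {"dp": [0,-20,0],"twist": [0,0,0],"hand": -1},
    {"dp": [0,-36,0],"twist": [0,0,0],"hand": -1},
    {"dp": [0,-41,0],"twist": [0,0,0],"hand": -1},
    {"dp": [0,-43,0],"twist": [0,0,0],"hand": -1},
    {"dp": [0,-43,0],"twist": [0,0,0],"hand": -1},
  ],
)

```text
clock: 51.3
tool_pos: [0.473, -0.0212, 0.0894]
eef_rot: [-0.027, 1.0, 0.0, 0.001]
contact_force: [-0.9, -0.1, 6.9]
opening: 0.139
finger_force: 15.0
```

Call:
step_arm(
  motion=[
    {"dp": [0,-5,0],"twist": [0,0,0],"hand": -1},
    {"dp": [0,-5,0],"twist": [0,0,0],"hand": -1},
    {"dp": [0,-5,0],"twist": [0,0,0],"hand": -1},
  ],
)

```text
clock: 51.68
tool_pos: [0.4731, -0.0223, 0.0893]
eef_rot: [-0.029, 1.0, 0.003, 0.001]
contact_force: [-2.4, 6.3, 6.5]
opening: 0.135
finger_force: 15.0
```

Call:
step_arm(
  motion=[
    {"dp": [0,-4,0],"twist": [0,0,0],"hand": -0.3},
    {"dp": [0,-4,0],"twist": [0,0,0],"hand": -0.3},
    {"dp": [0,-4,0],"twist": [0,0,0],"hand": -0.3},
    {"dp": [0,-4,-60],"twist": [0,0,0],"hand": -0.3},
    {"dp": [0,-4,-110],"twist": [0,0,0],"hand": -0.3},
  ],
)

```text
clock: 52.3
tool_pos: [0.4728, -0.0309, 0.1998]
eef_rot: [-0.026, 1.0, -0.0, -0.001]
contact_force: [1.4, -0.3, 1.0]
opening: 0.347
finger_force: 0.0
```

Call:
step_arm(
  motion=[
    {"dp": [0,200,-100],"twist": [0,0,0],"hand": 0},
    {"dp": [0,200,-100],"twist": [0,0,0],"hand": 0},
    {"dp": [0,200,-100],"twist": [0,0,0],"hand": 0},
    {"dp": [0,200,-100],"twist": [0,0,0],"hand": 0},
    {"dp": [0,200,-100],"twist": [0,0,0],"hand": 0},
  ],
)

```text
clock: 52.92
tool_pos: [0.4626, 0.1722, 0.2999]
eef_rot: [-0.029, 1.0, 0.001, 0.001]
contact_force: [0.0, -0.2, -0.4]
opening: 0.501
finger_force: 0.0
```

Run:
```python
from h import *
s=snap('top','z.png'); C=cloud(s)
T=C[(C[...,2]>.079)&(C[...,2]<.09)&(C[...,0]>.44)&(C[...,0]<.495)&(abs(C[...,1])<.06)]; print('lock top',(np.median(T,0) if len(T) else None))
for o in r.search_frame('side','lock_grip')[:2]: print(o)
s=snap('side')
for o in r.search_frame('side','lock_grip')[:2]: print('lock',o['score'],w(s,o['at']).round(3))
```

```text
lock top [ 0.47291872 -0.02162257  0.08556683]
{'at': [0.1142, -0.0092, 1.0271], 'score': 0.43}
lock 0.57 [ 0.473 -0.019  0.067]
```

View pics/z.png

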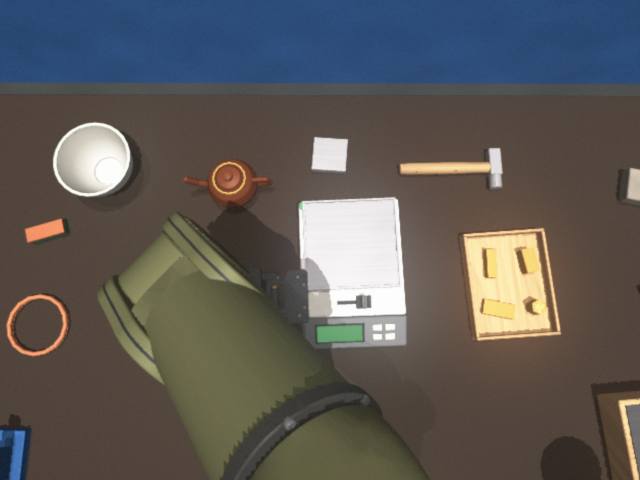

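All four offcuts lie apart in the tray ((491,262), (529,260), (499,309), (539,306)). The pan is empty, the lock is back at (363,301) and was pushed against its stop, and the arm is clear of everything.

```bash
python3 -c "
from h import r
print(r.finish_job())"
```

```text
the job is handed in; nothing more can be done
None
```

I handed the job in: all four offcuts were weighed together on the freed balance and cleared into the tray, then the lock was slid back to its right stop; the hand-in returned no verdict.

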